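# Shut and clamp the bail-top bean canister under the wire rack

### The job

Close up the white bean canister that stands under the wire rack: first press its raised lid fully down, then swing the wire bail up from the front and back over the lid until it snaps over centre and stays clamped. Take care not to bump the rack above it, and leave the milk pitcher, tamper and bean scoop beside it where they are.

Things in the scene. Friction and masses are not known exactly. Their poses are not given: they have to be found in the camera images.
- canister: White ceramic canister, 96 mm across, 133 mm high to its rim, fixed on the rack's steel foot plate. Origin at the centre of its underside, 8 mm above the worktop; z up, -x is its front (towards the robot at yaw 0). The bail swings about y. All frame positions in these notes are in this frame, in mm.
- bail_pivot (a point): Middle of the bail's pivot line, which runs along canister y: at x = 0, z = 123.
- lid_hinge (a point): Middle of the lid's hinge line at the rear, along canister y: at x = +55, z = 135.
- lid (a joint): Lid hinge angle in rad: 0 = shut flat on the rim; grows as the front of the lid rises (0.45 to 0.7 at the start, stop at 0.8). The stiff hinge keeps the lid where it is left; about 3 N down on its front closes it. While the lid is raised its nose blocks the bail.
- lid_nose (a point): Middle of the front top edge of the steel nose (30 wide, 7 thick) in front of the lid; at x = -64.5, z = 141.5 when shut, moves with the lid (119.5 ahead of the hinge line, 6.5 above it). The lid is a 102 mm white disc whose flat top lies at z = 145 when shut, 10 above the hinge line.
- bridge_top (a point): Crest of the round-wire bridge handle (8 mm thick) that stands on the lid's centre line y = 0; at x = -1, z = 200 with the lid shut. The bridge runs from x = -34 to +49; behind the crest is a saddle for the clamped bail. Fingers that push the bail's middle over must pass beside the bridge or straddle it.
- bail (a joint): Bail angle in rad about the pivot line: 0 = level to the front, pi/2 = straight up, 1.95 = clamped (stop, just past upright to the rear). Starts between -0.1 and 0.3, held by friction; swings freely (1 N) up to 1.1. Then its sleeve rides up the shut lid's bridge, which takes up to 8 N at the sleeve; past the crest at 1.55 the sprung wire snaps down into the saddle and holds at 1.95.
- bail_grip (a point): Centre of the black sleeve (10 mm thick, 60 long, along canister y) on the bail's cross-wire, 78 from the pivot line (the sprung pivots rise 4 at the crest). The bail is a U of 5 mm steel wire, 117 wide between its legs, which run from the cross-wire's ends back to the pivots at the canister's sides.
- rack: Fixed chrome wire rack over the canister, 222 mm wide: two rear posts and a wire shelf with small glasses and a spice jar fixed on top. Origin on the worktop under the shelf's front part, within 11 mm of the canister's axis; -x is the front.
- shelf_edge (a point): Middle of the shelf's front wire (8 mm thick), at x = -10, z = 292 in the rack's frame; the shelf reaches from there 89 mm back, underside at z = 288. Nothing can come straight down on the middle of the lid: a tool has to lean in from the front by about 35 to 45 degrees.
- milk_pitcher: Loose polished steel pitcher, 73x103x76 mm, near the rack. Origin at the centre of its underside.
- tamper: Loose espresso tamper with wooden knob, 58 mm across and 91 mm high, near the rack. Origin at the centre of its underside.
- bean_scoop: Loose steel coffee scoop, 46x135x31 mm, lying near the rack. Origin at the centre of its underside.

How it is judged:
By the outcome, as a careful person would: the job done as asked, in the order asked, and still so for the second after the job is handed in, with the robot touching nothing.
It also fails if it takes over 38 s, if anything falls off the work surface, if the arm or the gripper's body presses on something with over 40 N, if the wrist force passes 120 N, or if a joint passes its speed limit or range.

### The arm

A 7-joint arm with a two-finger parallel gripper is mounted at the origin on a cart in front of the work surface, level with it; the furniture and walls round the work are solid. World frame = base frame: x ahead of the robot, y to its left, z up, the work surface at z = 0. Lengths are in m, angles in rad, forces in N, time in s.
With the tool pointing down it reaches from about 0.425 to 0.925 m from the base axis. Payload 6.8 kg.
Tool frame: the origin (TCP) lies on the front face of the gripper's body, between the roots of the fingers; the fingertips stand 73 mm ahead of it and the grasp point (between the pads) lies 54 mm ahead of it (bot.finger_overhang is the z of the fingertips in the tool frame, in m); z points along the fingers, y is the line along which they close (so a half turn about z gives the same grasp; the last joint's range is limited). The gripper opens to 85 mm and grips with 20 to 120 N. Pads are 22 mm wide; open, the fingers measure 114 mm over their backs; the gripper's body (76 mm by 85 mm) begins 54 mm behind the grasp point. The pads swing forward as they close: fully open they stand 13 mm farther back than shut.
Start: joints at [-1.289, 0.477, 0.022, 1.555, -0.011, 1.109, -0.083], TCP at [0.257, 0.624, 0.304] pointing down, gripper open.
Joint ranges: [-2.96, 2.96], [-0.34, 2.1], [-1.41, 1.46], [0.24, 2.44], [-1.37, 4.51], [0.17, 1.92], [-2.96, 2.96]. Speed limits (rad/s): [2.39, 2.39, 3.14, 3.14, 3.14, 3.14, 3.14].

### API

Orientations are given as a unit quaternion [w, x, y, z].
In Python, from station import bot gives the robot as it stands.
- The arm moves only by the tool servo_tool, never from a script. Its argument "motion" is one flat list of numbers, 7 for each row, row after row: the shift along the tool's x, y, z as a fraction of full scale, then the turn, a rotation vector about the tool's x, y, z as a fraction of full scale, then the closure, from 0 (fully open) to 1 (shut). In form: [tx, ty, tz, ax, ay, az, gripper, tx, ty, tz, ax, ay, az, gripper, ...]. A call has 1 to 5 rows; each row shifts and turns the commanded pose from where the row before left it, along the tool's axes as they then stand; what a row does not reach is not made up. Full scale, the value 1, is 0.02 m for a shift and 0.15 rad for a turn. A row lasts 1/8 s, in which the tool goes at most 62.5 mm and 10.7 degrees, less where a joint would pass 70% of its speed; a pose out of reach is approached as far as the arm can. A call with a number of a shift or a turn outside -1 to 1 is refused whole. A call with a gripper value outside its range is refused whole. The fingers move at their own pace and stop on an object; "grip_force" is the grip in N (left out, the last holds). Time passes only in rows, so rows that do not move let the fingers close. It gives the time, the measured TCP pose, the force, the opening and the grip force at its end, in the units of the state.
- bot.get_obs(): the state, without advancing time (a new reading comes with each control period).
- bot.read_camera(name): name is "scene" or "side" or "wrist"; returns the picture (420x560x3 uint8, red, green, blue); there is no depth.
- bot.get_calibration(name): a dict with "mtx" (3x3 intrinsics, pixels), "rvec" (rotation vector, rad) and "tvec" (3), from world to camera coordinates, as OpenCV has them. Camera axes: x right, y down, z forward; pixel columns grow to the right and rows downward; lengths in m; the calibration is good to about 2 mm. A picture is of the moment at which its call begins: read the wrist's pose just before it. get_calibration takes no time and is no camera call; for the wrist camera it gives the pose at the moment of the call.
- bot.hand_in(): hands the job in; it is judged then, once.
Trained networks look in the newest picture that a camera, given by its name, has taken for a name from the list of things; names that differ only in an ending like _2 or _b are one class to them, and where a whole thing is asked for, a point or a joint stands for the part that bears it (a point fixed in the world has none). Each returns a list of dicts, best first, with "p" (0 to 1); they miss things now and then, are a little off and sometimes report something else, mostly with a low value. They report only what shows in the picture. A call takes as long as a camera call.
- bot.boxes_of(camera, name): "uv" ([column, row] in pixels, amid what is visible of it).
The state is a dict: "t": time; "q": joint angles; "joint_vel": joint speeds; "joint_torque": joint torques, N m; "eef_pos": TCP position; "tool_rot": TCP orientation; "contact_force": force on the tool from outside, world axes, zero at the start; "torque": the same for the moment, N m; "gripper_width": opening from 0.0 (shut) to 1.0 (fully open); "grasp_force": force on a finger pad.
Only numpy, scipy, OpenCV 4.12 (cv2) and the standard library are available. Lean on these libraries where they do the work, as an engineer would, in place of code of your own. Each camera call takes 0.05 s, during which the arm holds its last target. There are 200 camera calls.

## Working session

There is one attempt and no reset: what is moved stays moved. The work goes in short steps, Python scripts to look and compute and a tool call to move; the robot and the scene stay as the last step left them, time stands still between calls to the robot, and variables do not carry over. Pictures are saved under pics/ and viewed, at most 10 in all, crops included, and the job is handed in when it is done.

Besides the shell and the picture viewer there is one more tool, called after "Call:" as name(argument=value, ...) on one line, values as JSON. servo_tool: Moves the arm, as the interface text tells. Shift numbers are shares of 0.02 m and turn numbers shares of 0.15 rad, none past 1 either way. Its arguments: {"type":"object","properties":{"motion":{"type":"array","items":{"type":"number","minimum":-1,"maximum":1}},"grip_force":{"type":"number"}},"required":["motion"]}

```bash
ls; mkdir -p pics; python3 - <<'E'
from station import bot
import cv2,numpy as np
o=bot.get_obs();print(o)
for c in ["scene","side"]:
    im=bot.read_camera(c);cv2.imwrite(f"pics/{c}0.png",im[:,:,::-1])
    k=bot.get_calibration(c);print(c,k)
    for n in ["canister","lid_nose","bridge_top","bail_grip","bail_pivot","lid_hinge","shelf_edge","rack","milk_pitcher","tamper","bean_scoop"]:
        try: print(n,[(np.round(d["uv"]).tolist(),round(d["p"],2)) for d in bot.boxes_of(c,n)[:2]])
        except Exception as e: print(n,e)
E
```

```text
pics
{'t': 0.0, 'q': array([-1.28910922,  0.47779778,  0.02237491,  1.55646077, -0.01149877,
        1.10931951, -0.08306927]), 'joint_vel': array([ 2.58931950e-04,  5.22169501e-04, -9.90966598e-05,  1.44573418e-04,
       -2.00765304e-03, -1.59628755e-03,  1.76295576e-03]), 'joint_torque': array([-1.27893032e-03, -5.96455586e+01,  1.60751291e+00, -2.81197983e+01,
        1.23906977e-02,  9.46240383e-03,  1.61713587e-05]), 'eef_pos': array([0.25634107, 0.62392439, 0.30292392]), 'tool_rot': array([-1.02854227e-04,  1.93651456e-01,  9.81069952e-01, -9.22658694e-04]), 'contact_force': array([-0.68134433, -0.3414868 , -0.86832495]), 'torque': array([ 0.04113959, -0.01069224,  0.00879717]), 'grasp_force': 0.0, 'gripper_width': 0.9976212931684513}
scene {'mtx': array([[407.61144943,   0.        , 271.85921365],
       [  0.        , 407.61144943, 218.66821112],
       [  0.        ,   0.        ,   1.        ]]), 'rvec': array([ 1.93352177, -1.08559821,  0.55459748]), 'tvec': array([-0.35476136,  0.43498629,  0.58705133])}
canister [([288.0, 246.0], 0.83)]
lid_nose [([292.0, 216.0], 0.7), 
[... 508 characters left out ...]
  0.        ,   0.        ,   1.        ]]), 'rvec': array([ 0.1620022 , -2.82017431,  1.28056871]), 'tvec': array([0.57490162, 0.22580382, 1.11948823])}
canister [([262.0, 231.0], 0.84), ([308.0, 340.0], 0.54)]
lid_nose [([255.0, 205.0], 0.7)]
bridge_top [([254.0, 208.0], 0.85), ([262.0, 234.0], 0.23)]
bail_grip [([293.0, 232.0], 0.64)]
bail_pivot [([261.0, 232.0], 0.98), ([309.0, 341.0], 0.5)]
lid_hinge [([261.0, 229.0], 0.65), ([253.0, 204.0], 0.38)]
shelf_edge [([234.0, 185.0], 0.74)]
rack [([239.0, 185.0], 0.55), ([238.0, 325.0], 0.27)]
milk_pitcher [([306.0, 210.0], 0.9)]
tamper [([241.0, 326.0], 0.87), ([255.0, 205.0], 0.45)]
bean_scoop [([310.0, 338.0], 0.67), ([252.0, 205.0], 0.26)]
```

```bash
python3 - <<'E'
import cv2
for c,(u,v) in {"scene":(280,225),"side":(270,250)}.items():
    im=cv2.imread(f"pics/{c}0.png")
    cv2.imwrite(f"pics/{c}0c.png",cv2.resize(im[v-100:v+110,u-130:u+130],None,fx=3,fy=2.8571 and 3,interpolation=cv2.INTER_CUBIC)[:600])
E
```

```text
(no output)
```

View pics/scene0c.png

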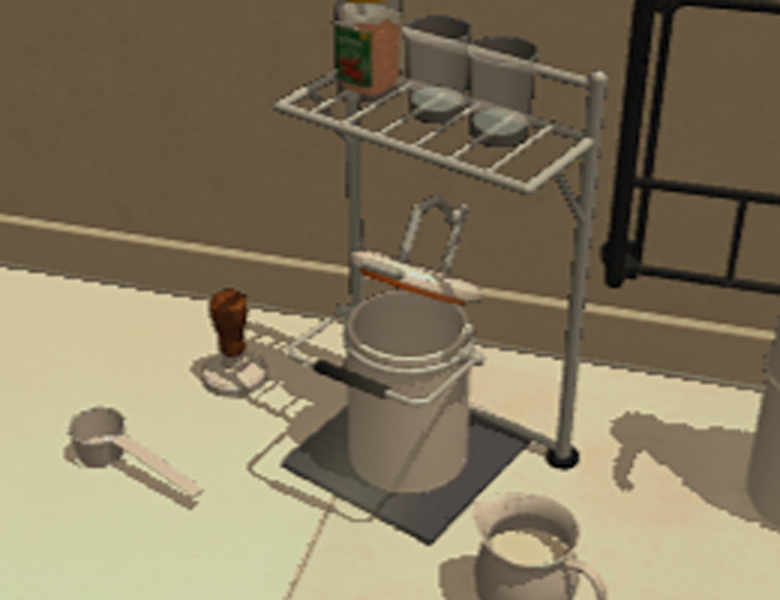

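View pics/side0c.png

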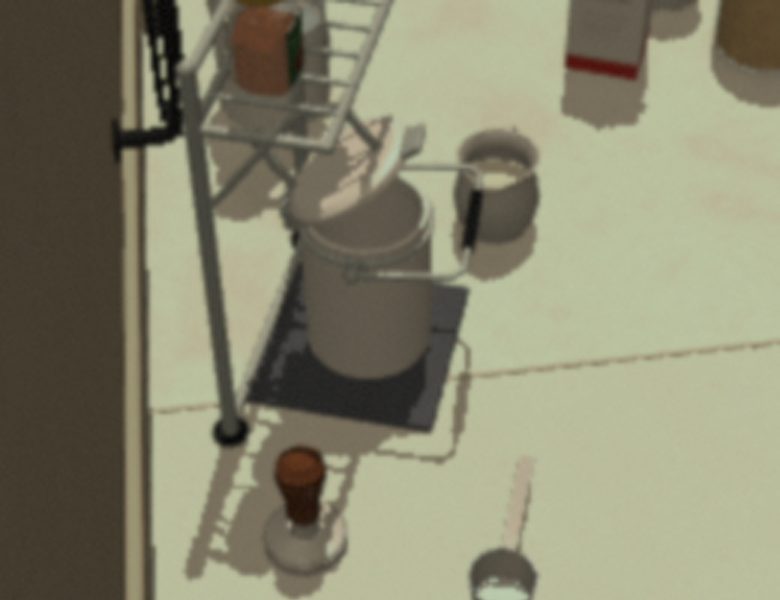

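The crops show the lid raised under the shelf. The bail is about level to the front, with its sleeve at scene (267,251) and side (298,223). Next I fit the canister and rack model to these points.

```bash
cat > fit.py <<'E'
import numpy as np,cv2
from scipy.optimize import least_squares
from station import bot
K={c:bot.get_calibration(c) for c in("scene","side")}
off={"scene":(150,125),"side":(140,150)}
def proj(c,P):
    k=K[c];return cv2.projectPoints(np.array([P],float),k["rvec"],k["tvec"],k["mtx"],None)[0].ravel()
def canpt(p,P):
    x,y,yaw=p[:3];c,s=np.cos(yaw),np.sin(yaw);X,Y,Z=np.array(P)/1000
    return np.array([x+c*X-s*Y,y+s*X+c*Y,Z+.008])
def bail(p,r,y): return canpt(p,(-r*np.cos(p[3]),y,123+r*np.sin(p[3])))
def lid(p,a,b,y): # a ahead of hinge, b above
    t=p[4];return canpt(p,(55-a*np.cos(t)+b*np.sin(t),y,135+a*np.sin(t)+b*np.cos(t)))
E
cat > f1.py <<'E'
from fit import *
obs=[("scene",(352,380),lambda p:bail(p,78,0)),("scene",(316,366),lambda p:bail(p,78,30)),("scene",(388,394),lambda p:bail(p,78,-30)),
("side",(473,220),lambda p:bail(p,78,0)),("side",(476,192),lambda p:bail(p,78,-30)),("side",(468,248),lambda p:bail(p,78,30)),
("scene",(478,357),lambda p:bail(p,0,-58)),("side",(352,271),lambda p:bail(p,0,58)),
("scene",(407,328),lambda p:canpt(p,(0,0,133))),("side",(366,213),lambda p:canpt(p,(0,0,133))),
("scene",(386,270),lambda p:lid(p,119.5,4,0)),("side",(415,138),lambda p:lid(p,119.5,4,0)),
("scene",(438,205),lambda p:lid(p,56,62,0))]
def res(p): return np.concatenate([proj(c,f(p))-np.array(uv)/3-off[c] for c,uv,f in obs])
best=None
for yaw in(-.8,-.4,0,.4,.8):
    s=least_squares(res,[.3,.75,yaw,.1,.55],loss="soft_l1")
    s2=s
    if best is None or s.cost<best.cost: best=s
p=best.x;print("can",p.round(4),best.cost);print((res(p).reshape(-1,2)).round(1).tolist())
np.save("p.npy",p)
ro=[("scene",(279,105),111),("scene",(530,188),-111),("side",(332,146),111)]
def rp(q,y):
    c,s=np.cos(q[2]),np.sin(q[2]);return np.array([q[0]-.010*c-s*y/1000,q[1]-.010*s+c*y/1000,.292])
rr=lambda q:np.concatenate([proj(c,rp(q,y))-np.array(uv)/3-off[c] for c,uv,y in ro])
s=least_squares(rr,p[:3]);print("rack",s.x.round(4),s.fun.round(1))
print("sleeve",bail(p,78,0),"nose",lid(p,119.5,6.5,0),"edge",rp(s.x,0),"reach",np.hypot(p[0],p[1]), "dir",np.degrees(np.arctan2(p[1],p[0])))
E
python3 f1.py
```

```text
can [ 0.6321 -0.0651 -0.0147  0.102   0.5913] 7.970562677958466
[[-0.1, 0.1], [0.4, 0.3], [-0.1, 0.1], [-0.4, -0.3], [-0.0, -0.2], [-0.3, -0.0], [-0.7, 0.4], [0.1, 0.8], [0.5, -1.6], [-0.4, -1.9], [-2.9, -0.1], [2.7, -0.7], [0.2, -1.3]]
rack [ 0.6333 -0.0612 -0.1057] [-1.7  0.3  2.   2.6 -1.3  1.6]
sleeve [ 0.55450574 -0.06393759  0.13894199] nose [ 0.59150716 -0.0644821   0.21500837] edge [ 0.62340146 -0.06017434  0.292     ] reach 0.6354333725333201 dir -5.878384446450384
```

```bash
cat > plan.py <<'E'
import numpy as np,sys
from scipy.spatial.transform import Rotation as R
from station import bot
def tool(lean,yaw=-.0147):
    z=np.array([np.sin(lean),0,-np.cos(lean)]);y=np.array([0,1,0]);x=np.cross(y,z)
    return R.from_euler("z",yaw)*R.from_matrix(np.c_[x,y,z])
def plan(wps,vmax=.0195,off=0):
    """wps: (fingertip xyz, lean deg, closure, min rows); tip = TCP + off*z. prints rows"""
    o=bot.get_obs();p=o["eef_pos"];q=R.from_quat(np.roll(o["tool_rot"],-1))
    out=[]
    for tip,lean,g,nmin in wps:
        q2=tool(np.radians(lean));p2=np.array(tip)-off*q2.as_matrix()[:,2]
        rv=(q.inv()*q2).as_rotvec()
        n=int(max(nmin,np.ceil(np.linalg.norm(p2-p)/vmax),np.ceil(np.linalg.norm(rv)/.14)))
        for i in range(n):
            qa=q*R.from_rotvec(rv*i/n)
            d=qa.inv().apply((p2-p)/n)/.02
            out.append([*np.round(d,2)+0,*np.round(rv/n/.15,2)+0,g])
        p,q=p2,q2
    for i in range(0,len(out),5): print(",".join(f"{v:g}" for r in out[i:i+5] for v in r))
def st():
    o=bot.get_obs();r=R.from_quat(np.roll(o["tool_rot"],-1)).as_matrix()
    print("t",round(o["t"],2),"tcp",o["eef_pos"].round(4),"z",r[:,2].round(3),"y",r[:,1].round(3),"F",o["contact_force"].round(1),"w",round(o["gripper_width"],3),"q",o["q"].round(2))
E
python3 - <<'E'
from plan import *
print(bot.finger_overhang);st()
plan([((.44,.28,.33-.073),0,1,0),((.535,-.065,.275),35,1,0)],off=.073)
E
```

```text
0.0726
t 1.2 tcp [0.2565 0.6244 0.3039] z [-0. -0. -1.] y [ 0.38   0.925 -0.   ] F [-0.4  0.2 -0.2] w 0.996 q [-1.29  0.48  0.02  1.56 -0.01  1.11 -0.08]
-0.72,-0.59,-0.06,0,0,-0.12,1,-0.71,-0.61,-0.06,0,0,-0.12,1,-0.69,-0.62,-0.06,0,0,-0.12,1,-0.68,-0.63,-0.06,0,0,-0.12,1,-0.67,-0.64,-0.06,0,0,-0.12,1
-0.66,-0.65,-0.06,0,0,-0.12,1,-0.65,-0.67,-0.06,0,0,-0.12,1,-0.64,-0.68,-0.06,0,0,-0.12,1,-0.62,-0.69,-0.06,0,0,-0.12,1,-0.61,-0.7,-0.06,0,0,-0.12,1
-0.6,-0.71,-0.06,0,0,-0.12,1,-0.59,-0.72,-0.06,0,0,-0.12,1,-0.57,-0.73,-0.06,0,0,-0.12,1,-0.56,-0.74,-0.06,0,0,-0.12,1,-0.55,-0.75,-0.06,0,0,-0.12,1
-0.53,-0.76,-0.06,0,0,-0.12,1,-0.52,-0.77,-0.06,0,0,-0.12,1,-0.51,-0.78,-0.06,0,0,-0.12,1,-0.49,-0.79,-0.06,0,0,-0.12,1,-0.48,-0.8,-0.06,0,0,-0.12,1
-0.46,-0.81,-0.06,0,0,-0.12,1,-0.16,-0.95,-0.01,0,-0.23,0,1,-0.16,-0.95,-0.01,0,-0.23,0,1,-0.16,-0.95,0,0,-0.23,0,1,-0.16,-0.95,0,0,-0.23,0,1
-0.16,-0.95,0.01,0,-0.23,0,1,-0.16,-0.95,0.01,0,-0.23,0,1,-0.16,-0.95,0.02,0,-0.23,0,1,-0.16,-0.95,0.03,0,-0.23,0,1,-0.16,-0.95,0.03,0,-0.23,0,1
-0.16,-0.95,0.04,0,-0.23,0,1,-0.16,-0.95,0.04,0,-0.23,0,1,-0.16,-0.95,0.05,0,-0.23,0,1,-0.15,-0.95,0.05,0,-0.23,0,1,-0.15,-0.95,0.06,0,-0.23,0,1
-0.15,-0.95,0.06,0,-0.23,0,1,-0.15,-0.95,0.07,0,-0.23,0,1,-0.15,-0.95,0.07,0,-0.23,0,1,-0.14,-0.95,0.08,0,-0.23,0,1
```

Call:
servo_tool(motion=[-0.7,-0.6,-0.05,0,0,-0.12,1,-0.7,-0.6,-0.05,0,0,-0.12,1,-0.7,-0.6,-0.05,0,0,-0.12,1,-0.7,-0.65,-0.05,0,0,-0.12,1,-0.65,-0.65,-0.05,0,0,-0.12,1])

```text
t: 1.82
eef_pos: [0.301, 0.5403, 0.3091]
tool_rot: [0.0, 0.149, 0.989, -0.0]
contact_force: [-0.2, 0.7, 0.3]
gripper_width: -0.002
grasp_force: 0.0
```

Call:
servo_tool(motion=[-0.65,-0.65,-0.05,0,0,-0.12,1,-0.65,-0.65,-0.05,0,0,-0.12,1,-0.65,-0.7,-0.05,0,0,-0.12,1,-0.6,-0.7,-0.05,0,0,-0.12,1,-0.6,-0.7,-0.05,0,0,-0.12,1])

```text
t: 2.45
eef_pos: [0.3438, 0.4582, 0.3141]
tool_rot: [0.0, 0.105, 0.995, -0.0]
contact_force: [0.2, 0.1, 0.0]
gripper_width: -0.003
grasp_force: 0.0
```

Call:
servo_tool(motion=[-0.6,-0.7,-0.05,0,0,-0.12,1,-0.6,-0.7,-0.05,0,0,-0.12,1,-0.6,-0.7,-0.05,0,0,-0.12,1,-0.55,-0.75,-0.05,0,0,-0.12,1,-0.55,-0.75,-0.05,0,0,-0.12,1])

```text
t: 3.08
eef_pos: [0.3882, 0.3771, 0.3191]
tool_rot: [0.0, 0.06, 0.998, -0.0]
contact_force: [-0.5, 1.0, -0.9]
gripper_width: -0.003
grasp_force: 0.0
```

Call:
servo_tool(motion=[-0.55,-0.75,-0.05,0,0,-0.12,1,-0.5,-0.75,-0.05,0,0,-0.12,1,-0.5,-0.8,-0.05,0,0,-0.12,1,-0.5,-0.8,-0.05,0,0,-0.12,1,-0.5,-0.8,-0.05,0,0,-0.12,1])

```text
t: 3.7
eef_pos: [0.4322, 0.2951, 0.3241]
tool_rot: [0.0, 0.015, 1.0, -0.0]
contact_force: [0.3, -0.3, -0.4]
gripper_width: 0.002
grasp_force: 0.0
```

Call:
servo_tool(motion=[-0.45,-0.8,-0.05,0,0,-0.12,1,-0.16,-0.95,0,0,-0.23,0,1,-0.16,-0.95,0,0,-0.23,0,1,-0.16,-0.95,0,0,-0.23,0,1,-0.16,-0.95,0,0,-0.23,0,1])

```text
t: 4.32
eef_pos: [0.4522, 0.2035, 0.3257]
tool_rot: [0.07, 0.006, 0.998, -0.0]
contact_force: [-0.3, -0.1, -0.3]
gripper_width: -0.0
grasp_force: 0.0
```

```bash
python3 - <<'E'
from plan import *
st()
plan([((.535,-.065,.275),35,1,0)],off=.073)
E
```

```text
t 4.33 tcp [0.4522 0.2035 0.3257] z [ 0.14  -0.001 -0.99 ] y [0.012 1.    0.   ] F [-0.3 -0.1 -0.3] w -0.0 q [-0.72  0.1   0.14  2.03  0.08  0.9   0.93]
-0.16,-0.95,-0.01,0,-0.22,0,1,-0.16,-0.95,0,0,-0.22,0,1,-0.16,-0.95,0,0,-0.22,0,1,-0.16,-0.95,0.01,0,-0.22,0,1,-0.16,-0.95,0.01,0,-0.22,0,1
-0.16,-0.95,0.02,0,-0.22,0,1,-0.16,-0.95,0.02,0,-0.22,0,1,-0.16,-0.95,0.03,0,-0.22,0,1,-0.16,-0.95,0.03,0,-0.22,0,1,-0.16,-0.95,0.04,0,-0.22,0,1
-0.16,-0.95,0.04,0,-0.22,0,1,-0.16,-0.95,0.05,0,-0.22,0,1,-0.15,-0.95,0.05,0,-0.22,0,1,-0.15,-0.95,0.06,0,-0.22,0,1
```

Call:
servo_tool(motion=[-0.16,-0.95,0,0,-0.22,0,1,-0.16,-0.95,0,0,-0.22,0,1,-0.16,-0.95,0,0,-0.22,0,1,-0.16,-0.95,0,0,-0.22,0,1,-0.16,-0.95,0,0,-0.22,0,1])

```text
t: 4.95
eef_pos: [0.467, 0.1083, 0.3289]
tool_rot: [0.152, 0.006, 0.988, -0.001]
contact_force: [0.3, 0.1, -0.1]
gripper_width: 0.0
grasp_force: 0.0
```

Call:
servo_tool(motion=[-0.16,-0.95,0.02,0,-0.22,0,1,-0.16,-0.95,0.02,0,-0.22,0,1,-0.16,-0.95,0.03,0,-0.22,0,1,-0.16,-0.95,0.03,0,-0.22,0,1,-0.16,-0.95,0.04,0,-0.22,0,1])

```text
t: 5.58
eef_pos: [0.4817, 0.0131, 0.3321]
tool_rot: [0.233, 0.006, 0.972, -0.001]
contact_force: [0.6, -0.2, 0.9]
gripper_width: 0.001
grasp_force: 0.0
```

Call:
servo_tool(motion=[-0.16,-0.95,0.05,0,-0.22,0,1,-0.16,-0.95,0.05,0,-0.22,0,1,-0.16,-0.95,0.05,0,-0.22,0,1,-0.16,-0.95,0.05,0,-0.22,0,1])

```text
t: 6.08
eef_pos: [0.4937, -0.0631, 0.3349]
tool_rot: [0.297, 0.006, 0.955, -0.002]
contact_force: [0.4, 0.6, 0.2]
gripper_width: -0.003
grasp_force: 0.0
```

```bash
python3 - <<'E'
from plan import *
import cv2
st()
im=bot.read_camera("side");cv2.imwrite("pics/side1.png",im[:,:,::-1])
im=bot.read_camera("wrist");cv2.imwrite("pics/wrist1.png",im[:,:,::-1])
cv2.imwrite("pics/m1.png",np.hstack([cv2.imread("pics/side1.png")[60:360,150:450],cv2.imread("pics/wrist1.png")[:300,60:560]]))
for n in ("lid_nose","bail_grip","bridge_top"):print(n,bot.boxes_of("wrist",n)[:2])
E
```

```text
t 6.08 tcp [ 0.4937 -0.0631  0.3349] z [ 0.566 -0.007 -0.824] y [ 0.012  1.    -0.001] F [0.4 0.6 0.2] w -0.003 q [-0.49 -0.09  0.47  2.29  0.17  0.34  1.4 ]
lid_nose [{'uv': [276.7, 229.7], 'p': 0.85}]
bail_grip [{'uv': [280.8, 131.7], 'p': 0.77}, {'uv': [289.0, 78.1], 'p': 0.29}]
bridge_top [{'uv': [279.1, 228.5], 'p': 0.9}]
```

View pics/m1.png

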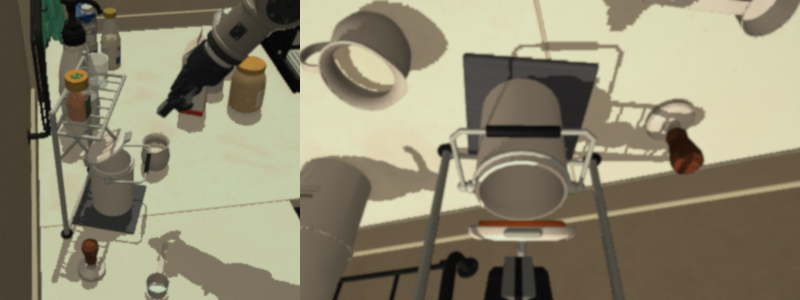

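```bash
python3 - <<'E'
import fit;from plan import *
p=np.load("p.npy");fit.K["wrist"]=bot.get_calibration("wrist")
for n,P in dict(nose=fit.lid(p,119.5,4,0),sleeve=fit.bail(p,78,0),sl=fit.bail(p,78,30),sr=fit.bail(p,78,-30),pl=fit.bail(p,0,58),pr=fit.bail(p,0,-58),bl=fit.bail(p,78,58)).items():print(n,fit.proj("wrist",P).round(1),P.round(3))
plan([((.600,-.0645,.235),35,1,0),((.594,-.0645,.20),35,1,0),((.585,-.0645,.17),35,1,0),((.578,-.0645,.15),35,1,3)],off=.073,vmax=.012)
E
```

```text
nose [274.4 230.3] [ 0.59  -0.064  0.213]
sleeve [274.9 128.7] [ 0.555 -0.064  0.139]
sl [312.3 128.9] [ 0.555 -0.034  0.139]
sr [237.5 128.5] [ 0.554 -0.094  0.139]
pl [332.6 185.8] [ 0.633 -0.007  0.131]
pr [217.5 185.4] [ 0.631 -0.123  0.131]
bl [347.2 129. ] [ 0.555 -0.006  0.139]
-0.22,-0.01,0.5,0,-0.01,0,1,-0.22,-0.01,0.5,0,-0.01,0,1,-0.22,-0.01,0.5,0,-0.01,0,1,-0.22,-0.01,0.5,0,-0.01,0,1,-0.21,-0.01,0.5,0,-0.01,0,1
-0.21,-0.01,0.5,0,-0.01,0,1,-0.21,-0.01,0.5,0,-0.01,0,1,0.42,0,0.42,0,0,0,1,0.42,0,0.42,0,0,0,1,0.42,0,0.42,0,0,0,1
0.41,0,0.32,0,0,0,1,0.41,0,0.32,0,0,0,1,0.41,0,0.32,0,0,0,1,0.29,0,0.21,0,0,0,1,0.29,0,0.21,0,0,0,1
0.29,0,0.21,0,0,0,1
```

```bash
python3 - <<'E'
import cv2;im=cv2.imread("pics/wrist1.png");print(im.shape)
cv2.imwrite("pics/w1c.png",cv2.resize(im[100:300,160:420],None,fx=3,fy=3,interpolation=cv2.INTER_CUBIC))
import fit;from plan import *
fit.K["wrist"]=bot.get_calibration("wrist");o=bot.get_obs();r=R.from_quat(np.roll(o["tool_rot"],-1)).as_matrix()
for d in(.03,.073): print(fit.proj("wrist",o["eef_pos"]+d*r[:,2]))
E
```

```text
(420, 560, 3)
[276.62976514 329.5938272 ]
[276.85820832 272.0956546 ]
```

View pics/w1c.png

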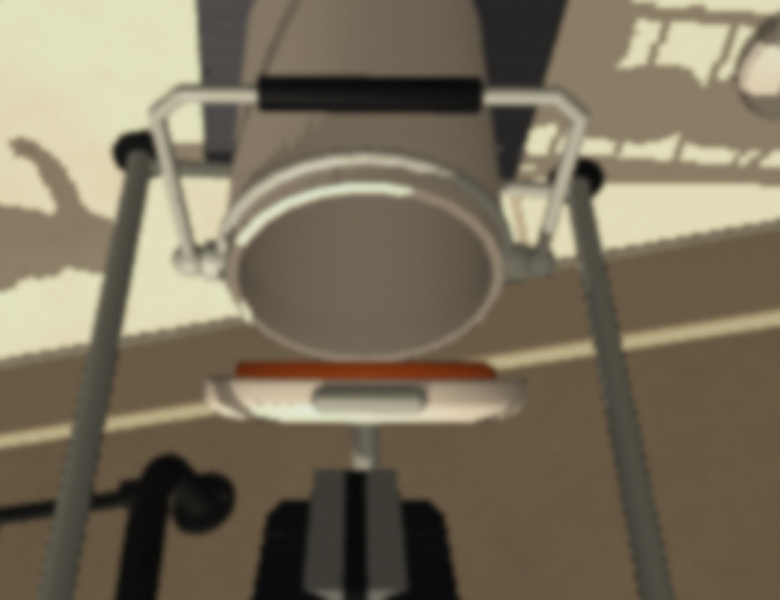

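Side view: the gripper hangs in front of and above the lid. Wrist view: the sleeve centre is at (283,131) and the nose at (283,232). That is about 6 mm more to +y than my model, so I shift y to -0.059 and press.

Call:
servo_tool(motion=[-0.22,0.04,0.5,0,0,0,1,-0.22,0.04,0.5,0,0,0,1,-0.22,0.04,0.5,0,0,0,1,-0.22,0.04,0.5,0,0,0,1,-0.2,0.04,0.5,0,0,0,1])

```text
t: 6.95
eef_pos: [0.5405, -0.0571, 0.3056]
tool_rot: [0.295, 0.005, 0.955, -0.001]
contact_force: [-0.5, -0.4, -1.4]
gripper_width: -0.007
grasp_force: 0.0
```

Call:
servo_tool(motion=[-0.2,0,0.5,0,0,0,1,-0.2,0,0.5,0,0,0,1,0.4,0,0.4,0,0,0,1,0.4,0,0.4,0,0,0,1,0.4,0,0.4,0,0,0,1])

```text
t: 7.58
eef_pos: [0.5464, -0.0573, 0.2595]
tool_rot: [0.287, 0.005, 0.958, 0.002]
contact_force: [-38.6, 0.5, 20.8]
gripper_width: 0.002
grasp_force: 19.0
```

```bash
python3 - <<'E'
from plan import *
st()
plan([((.585,-.0595,.17),35,1,0),((.578,-.0595,.15),35,1,3)],off=.073,vmax=.012)
E
```

```text
t 7.58 tcp [ 0.5464 -0.0573  0.2595] z [ 0.551  0.001 -0.835] y [0.008 1.    0.007] F [-38.6   0.5  20.8] w 0.002 q [-0.56  0.18  0.61  2.27 -0.68  0.18  2.21]
0.32,-0.03,0.38,0.02,-0.06,0,1,0.32,-0.03,0.38,0.02,-0.06,0,1,0.32,-0.03,0.38,0.02,-0.06,0,1,0.29,0,0.21,0,0,0,1,0.29,0,0.21,0,0,0,1
0.29,0,0.21,0,0,0,1
```

Call:
servo_tool(motion=[0.0,0,-0.8,0,0,0,1,0,0,-0.8,0,0,0,1,0,0,-0.6,0,0,0,1])

```text
t: 7.95
eef_pos: [0.5272, -0.0571, 0.2999]
tool_rot: [0.293, 0.005, 0.956, -0.0]
contact_force: [0.5, 0.1, 0.9]
gripper_width: -0.001
grasp_force: 0.0
```

```bash
python3 - <<'E'
from plan import *
import cv2
st()
I={}
for c in("side","scene","wrist"): I[c]=bot.read_camera(c)[:,:,::-1].copy();cv2.imwrite(f"pics/{c}2.png",I[c])
f=lambda im,u,v,w,h,s:cv2.resize(im[v:v+h,u:u+w],None,fx=s,fy=s,interpolation=cv2.INTER_CUBIC)
top=np.hstack([f(I["side"],210,160,130,100,3),f(I["scene"],230,170,130,100,3)])
bot_=f(I["wrist"],150,120,260,98,3)
cv2.imwrite("pics/m2.png",np.vstack([top,bot_]))
E
```

```text
t 7.95 tcp [ 0.5272 -0.0571  0.2999] z [ 0.561 -0.003 -0.828] y [0.009 1.    0.002] F [0.5 0.1 0.9] w -0.001 q [-0.98  0.04  1.03  2.29 -0.22  0.24  1.79]
```

View pics/m2.png

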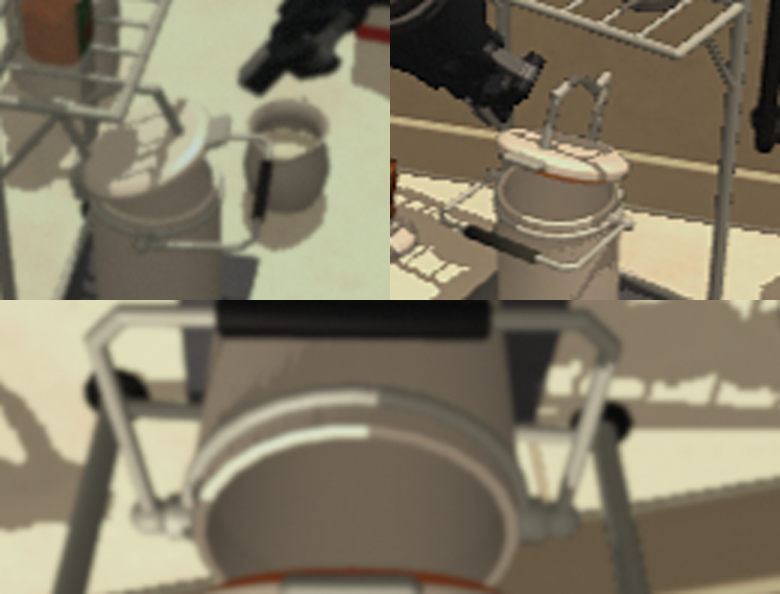

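```bash
cat > f2.py <<'E'
from fit import *
K["wrist"]=bot.get_calibration("wrist")
d=np.array
obs=[("side",d((262,190))/3+(210,160),lambda p:bail(p,78,0),1),("scene",d((502,244))/3-(130,0)+(230,170),lambda p:bail(p,78,0),1),
("wrist",(222.7,126),lambda p:bail(p,78,-30),1),("wrist",(313.3,126),lambda p:bail(p,78,30),1),
("wrist",(198.3,191.7),lambda p:bail(p,0,-58),1),("wrist",(337.3,193),lambda p:bail(p,0,58),1),
("wrist",(266.7,213.5),lambda p:lid(p,119.5,3,0),1),("side",d((222,133))/3+(210,160),lambda p:lid(p,119.5,3,0),1),("scene",d((525,160))/3-(130,0)+(230,170),lambda p:lid(p,119.5,3,0),1)]
def res(p): return np.concatenate([proj(c,f(p))-uv for c,uv,f,w in obs])
s=least_squares(res,np.load("p.npy"),loss="soft_l1");p=s.x;print(p.round(4),s.fun.reshape(-1,2).round(1).tolist())
np.save("p2.npy",p);print("nose edge",lid(p,119.5,6.5,0).round(4),"sleeve",bail(p,78,0).round(4))
E
python3 f2.py
```

```text
[ 0.6344 -0.0635 -0.0201  0.1108  0.4136] [[-1.3, 0.0], [-0.3, -0.7], [-0.5, -0.7], [0.0, 0.3], [3.3, 0.3], [-1.6, -0.0], [0.2, 0.2], [1.1, -1.0], [-2.2, 0.9]]
nose edge [ 0.5826 -0.0624  0.197 ] sleeve [ 0.5569 -0.0619  0.1396]
```

```bash
python3 - <<'E'
from plan import *;import fit
p=np.load("p2.npy");st()
W=[]
def T(t,lean,dz=0):
    p[4]=t;c=fit.lid(p,111,6.5,0);l=np.radians(lean)
    return (c+.011*np.array([np.cos(l),0,np.sin(l)])+[0,0.001,dz]).round(4)
W=[(T(.41,30,.014),30,1,0)]+[(T(t,l,dz),l,1,2) for t,l,dz in[(.3,28,0),(.2,25,0),(.1,22,-.001),(0,20,-.003)]]
for w in W:print(w)
plan(W,off=.073,vmax=.014)
E
```

```text
t 8.1 tcp [ 0.5276 -0.0561  0.3   ] z [ 0.562 -0.001 -0.827] y [0.007 1.    0.003] F [ 0.2 -0.6  0.2] w -0.001 q [-0.98  0.04  1.02  2.29 -0.23  0.24  1.8 ]
(array([ 0.5997, -0.0616,  0.2127]), 30, 1, 0)
(array([ 0.595 , -0.0615,  0.1872]), 28, 1, 2)
(array([ 0.5919, -0.0614,  0.1761]), 25, 1, 2)
(array([ 0.5898, -0.0614,  0.1637]), 22, 1, 2)
(array([ 0.5888, -0.0614,  0.1503]), 20, 1, 2)
-0.2,-0.06,0.5,0.01,0.12,0.01,1,-0.21,-0.06,0.5,0.01,0.12,0.01,1,-0.22,-0.06,0.49,0.01,0.12,0.01,1,-0.23,-0.06,0.49,0.01,0.12,0.01,1,0.36,0,0.49,0,0.12,0,1
0.35,0,0.5,0,0.12,0,1,0.1,0,0.21,0,0.17,0,1,0.1,0,0.21,0,0.17,0,1,0.08,0,0.26,0,0.17,0,1,0.08,0,0.26,0,0.17,0,1
0.08,0,0.3,0,0.12,0,1,0.08,0,0.3,0,0.12,0,1
```

Call:
servo_tool(motion=[-0.2,-0.06,0.5,0,0.12,0,1,-0.2,-0.06,0.5,0,0.12,0,1,-0.2,-0.06,0.5,0,0.12,0,1,-0.22,-0.06,0.5,0,0.12,0,1,0.36,0,0.5,0,0.12,0,1])

```text
t: 8.72
eef_pos: [0.5622, -0.0631, 0.2616]
tool_rot: [0.25, 0.006, 0.968, -0.0]
contact_force: [-1.4, -0.6, 1.2]
gripper_width: -0.001
grasp_force: 0.5
```

Call:
servo_tool(motion=[0.35,0,0.5,0,0.12,0,1,0.1,0,0.2,0,0.17,0,1])

```text
t: 8.98
eef_pos: [0.5592, -0.0631, 0.2446]
tool_rot: [0.227, 0.006, 0.974, 0.0]
contact_force: [-0.7, 0.4, 1.3]
gripper_width: -0.001
grasp_force: 0.5
```

```bash
python3 - <<'E'
from plan import *
st()
E
```

```text
t 8.97 tcp [ 0.5592 -0.0631  0.2446] z [ 0.443 -0.003 -0.897] y [0.011 1.    0.003] F [-0.7  0.4  1.3] w -0.001 q [-0.64  0.28  0.75  2.19 -0.65  0.34  2.19]
```

Force is low and the lid is following. I continue down.

Call:
servo_tool(motion=[0.1,0,0.2,0,0.17,0,1,0.08,0,0.26,0,0.17,0,1,0.08,0,0.26,0,0.17,0,1,0.08,0,0.3,0,0.12,0,1,0.08,0,0.3,0,0.12,0,1])

```text
t: 9.6
eef_pos: [0.5636, -0.063, 0.2186]
tool_rot: [0.174, 0.006, 0.985, 0.0]
contact_force: [-22.1, 2.7, 44.9]
gripper_width: 0.003
grasp_force: 24.2
```

```bash
python3 - <<'E'
from plan import *
st()
E
```

```text
t 9.6 tcp [ 0.5636 -0.063   0.2186] z [ 0.343 -0.001 -0.939] y [0.011 1.    0.003] F [-22.1   2.7  44.9] w 0.003 q [-0.61  0.37  0.75  2.14 -0.65  0.45  2.17]
```

```bash
python3 - <<'E'
from plan import *;import fit
st()
for n,a,b in[("pitcher",(325,314),(306,210)),("scoop",(186,273),(310,338)),("tamper",(224,242),(241,326))]:
    s=fit.least_squares(lambda P:np.r_[fit.proj("scene",P)-a,fit.proj("side",P)-b],[.6,0,.05]);print(n,s.x.round(3),s.fun.round(1))
y=-.061
plan([((.570,y,.20),25,1,0),((.505,y,.19),45,.53,0),((.508,y,.110),45,.53,0)],off=.07,vmax=.0195)
E
```

```text
t 9.6 tcp [ 0.5636 -0.063   0.2186] z [ 0.343 -0.001 -0.939] y [0.011 1.    0.003] F [-22.1   2.7  44.9] w 0.003 q [-0.61  0.37  0.75  2.14 -0.65  0.45  2.17]
pitcher [ 0.542 -0.213  0.045] [ 0.6 -0.5  0.7  0.7]
scoop [0.507 0.143 0.022] [ 0.2 -0.1  0.2  0.1]
tamper [0.648 0.135 0.028] [ 0.1 -0.1  0.1  0.1]
0.11,0.04,-0.83,0.01,-0.19,0.01,1,0.08,0.04,-0.84,0.01,-0.19,0.01,1,0.06,0.04,-0.84,0.01,-0.19,0.01,1,0.87,-0.01,-0.14,0,-0.47,0,0.53,0.86,-0.01,-0.2,0,-0.47,0,0.53
0.84,-0.01,-0.26,0,-0.47,0,0.53,0.82,-0.01,-0.32,0,-0.47,0,0.53,0.8,-0.01,-0.38,0,-0.47,0,0.53,0.54,0,0.59,0,0,0,0.53,0.54,0,0.59,0,0,0,0.53
0.54,0,0.59,0,0,0,0.53,0.54,0,0.59,0,0,0,0.53,0.54,0,0.59,0,0,0,0.53
```

Call:
servo_tool(motion=[0.1,0.04,-0.83,0,-0.19,0,1,0.08,0.04,-0.84,0,-0.19,0,1,0.06,0.04,-0.84,0,-0.19,0,1,0.87,0,-0.14,0,-0.47,0,0.53,0.86,0,-0.2,0,-0.47,0,0.53])

```text
t: 10.22
eef_pos: [0.5055, -0.0599, 0.2536]
tool_rot: [0.284, 0.005, 0.959, 0.0]
contact_force: [18.3, -19.4, 8.6]
gripper_width: 0.42
grasp_force: 0.0
```

Call:
servo_tool(motion=[0.84,0,-0.26,0,-0.47,0,0.53,0.82,0,-0.32,0,-0.47,0,0.53,0.8,0,-0.38,0,-0.47,0,0.53])

```text
t: 10.6
eef_pos: [0.4889, -0.0581, 0.2661]
tool_rot: [0.322, 0.006, 0.947, 0.006]
contact_force: [-22.8, -101.8, -1.7]
gripper_width: 0.466
grasp_force: 0.0
```

```bash
python3 - <<'E'
from plan import *
import cv2
st();print(bot.finger_overhang)
I={}
for c in("side","scene","wrist"): I[c]=bot.read_camera(c)[:,:,::-1].copy();cv2.imwrite(f"pics/{c}3.png",I[c])
f=lambda im,u,v,w,h,s:cv2.resize(im[v:v+h,u:u+w],None,fx=s,fy=s,interpolation=cv2.INTER_CUBIC)
top=np.hstack([f(I["side"],210,160,130,100,3),f(I["scene"],230,170,130,100,3)])
bot_=f(I["wrist"],20,100,520,200,1.5)
cv2.imwrite("pics/m3.png",np.vstack([top,bot_]))
E
```

```text
t 10.6 tcp [ 0.4889 -0.0581  0.2661] z [ 0.61   0.008 -0.792] y [0.008 1.    0.016] F [ -22.8 -101.8   -1.7] w 0.466 q [-1.33  0.1   1.46  2.44 -1.37  0.17  2.96]
0.0726
```

View pics/m3.png

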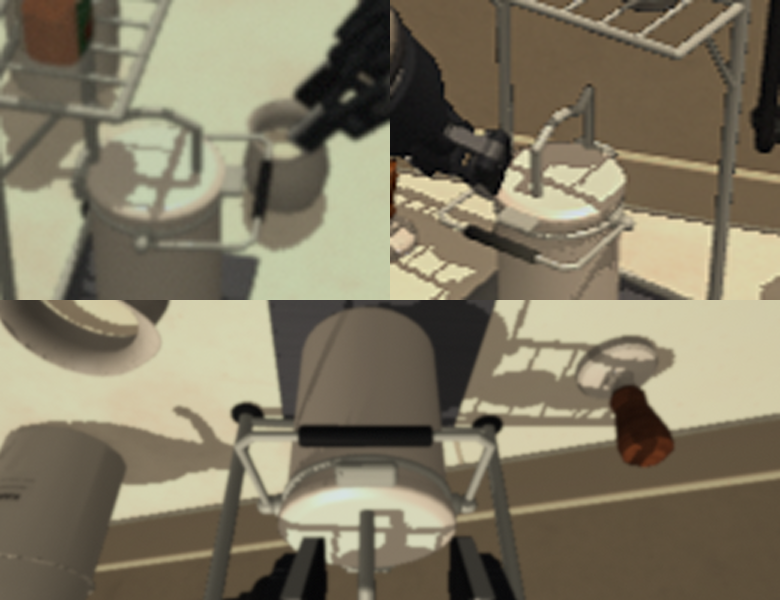

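Call:
servo_tool(motion=[-0.5,0,0.1,0,0.5,0,0.53])

```text
t: 10.88
eef_pos: [0.497, -0.0599, 0.2704]
tool_rot: [0.288, 0.009, 0.957, 0.009]
contact_force: [1.4, 1.3, 0.0]
gripper_width: 0.47
grasp_force: 0.0
```

```bash
python3 - <<'E'
from plan import *
st()
E
```

```text
t 10.88 tcp [ 0.497  -0.0599  0.2704] z [ 0.552  0.011 -0.833] y [0.011 1.    0.021] F [1.4 1.3 0. ] w 0.47 q [-1.27  0.2   1.46  2.38 -1.11  0.31  2.68]
```

```bash
cat > kin.py <<'E'
import numpy as np,itertools
from scipy.optimize import least_squares
from scipy.spatial.transform import Rotation as R
from plan import tool
D=[([-1.28910922,0.47779778,0.02237491,1.55646077,-0.01149877,1.10931951,-0.08306927],[.25634,.62392,.30292],[0,0,-1],[.38,.925,0]),
([-.72,.1,.14,2.03,.08,.9,.93],[.4522,.2035,.3257],[.14,-.001,-.99],[.012,1,0]),
([-.49,-.09,.47,2.29,.17,.34,1.4],[.4937,-.0631,.3349],[.566,-.007,-.824],[.012,1,-.001]),
([-.56,.18,.61,2.27,-.68,.18,2.21],[.5464,-.0573,.2595],[.551,.001,-.835],[.008,1,.007]),
([-.98,.04,1.03,2.29,-.22,.24,1.79],[.5272,-.0571,.2999],[.561,-.003,-.828],[.009,1,.002]),
([-.64,.28,.75,2.19,-.65,.34,2.19],[.5592,-.0631,.2446],[.443,-.003,-.897],[.011,1,.003]),
([-.61,.37,.75,2.14,-.65,.45,2.17],[.5636,-.063,.2186],[.343,-.001,-.939],[.011,1,.003]),
([-1.27,.2,1.46,2.38,-1.11,.31,2.68],[.497,-.0599,.2704],[.552,.011,-.833],[.011,1,.021])]
A="zyzyzyz"
def fk(q,m):
    s,o,T=m;r=R.identity();p=np.zeros(3)
    for i in range(7):
        p=p+r.apply(T[i]);r=r*R.from_euler(A[i],s[i]*q[i]+o[i])
    return p+r.apply(T[7]),r
def rot(d):
    z,y=np.array(d[2],float),np.array(d[3],float);return R.from_matrix(np.c_[np.cross(y,z),y,z])
E
cat > kfit.py <<'E'
from kin import *
Tz=np.zeros((8,3));best=[]
for s in itertools.product((1,-1),repeat=4):
    S=[s[0],1,s[1],1,s[2],1,s[3]]
    def f(v): return np.concatenate([(rot(d).inv()*fk(d[0],(S,[v[0],0,0,0,0,0,v[1]],Tz))[1]).as_rotvec() for d in D])
    r=min((least_squares(f,[a,b]) for a in(-1.5,0,1.5,3) for b in(-1.5,0,1.5,3)),key=lambda r:r.cost)
    best.append((r.cost,S,r.x))
best.sort(key=lambda b:b[0])
for b in best[:3]:print(b)
c,S,x=best[0];O=[x[0],0,0,0,0,0,x[1]]
# translations linear: h, elbow etc.
def g(v):
    T=v.reshape(8,3);return np.concatenate([fk(d[0],(S,O,T))[0]-d[1] for d in D]+[.003*(v-v0)])
v0=np.zeros(24);v0[[2+3*1,2+3*3,2+3*5,2+21]]=.334,.516,.49,.27
r=least_squares(g,v0);print(r.x.reshape(8,3).round(3));print(r.fun[:24].reshape(-1,3).round(4))
np.savez("kin.npz",S=S,O=O,T=r.x.reshape(8,3))
E
python3 kfit.py
```

```text
(np.float64(0.00020674841120693697), [-1, 1, -1, 1, -1, 1, -1], array([0.0027162 , 1.57188861]))
(np.float64(0.24736265114057931), [1, 1, 1, 1, 1, 1, 1], array([6.22981954, 4.78439435]))
(np.float64(1.427410474064941), [1, 1, -1, 1, -1, 1, -1], array([ 1.60849303, -4.74934585]))
[[ 0.003  0.016 -0.027]
 [-0.005 -0.019  0.307]
 [ 0.009 -0.019  0.004]
 [ 0.    -0.018  0.52 ]
 [-0.012 -0.018 -0.015]
 [ 0.002  0.001  0.475]
 [-0.005  0.001 -0.014]
 [ 0.006 -0.009  0.256]]
[[ 0.0001 -0.0001 -0.0002]
 [-0.0001  0.0002 -0.0001]
 [-0.0006 -0.0006 -0.0006]
 [ 0.0002  0.0012 -0.001 ]
 [ 0.0002  0.0002  0.0015]
 [ 0.0014  0.0006  0.0007]
 [-0.0009 -0.0015  0.0005]
 [-0.0003 -0.0002 -0.0009]]
```

```bash
cat > ik.py <<'E'
from kin import *
k=np.load("kin.npz");M=(k["S"],k["O"],k["T"])
LO=np.array([-2.96,-.34,-1.41,.24,-1.37,.17,-2.96])+.04;HI=np.array([2.96,2.1,1.46,2.44,4.51,1.92,2.96])-.04
def ik(tip,lean,q0,off=.07,w=0,yaw=-.0147):
    q2=tool(np.radians(lean),yaw);p2=np.array(tip)-off*q2.as_matrix()[:,2]
    def f(q):
        p,r=fk(q,M);e=np.r_[(p-p2)*10,(q2.inv()*r).as_rotvec()*2]
        return np.r_[e,w*(q-q0)]
    s=least_squares(f,np.clip(q0,LO+1e-3,HI-1e-3),bounds=(LO,HI),max_nfev=60)
    return s.x,np.abs(s.fun[:6]).max()
E
cat > scan.py <<'E'
from ik import *
rng=np.random.default_rng(0)
for nm,tip in [("under",(.557,-.061,.117)),("pre",(.515,-.061,.11)),("mid",(.60,-.061,.185)),("crest",(.64,-.061,.205))]:
  for lean in(20,30,40,50,60,70):
    sol=[]
    for i in range(14):
        x,e=ik(tip,lean,rng.uniform(LO,HI))
        if e<.01: sol.append(x)
    sol=np.array(sol);print(nm,lean,len(sol),"" if not len(sol) else (sol[:,2].min().round(2),sol[:,2].max().round(2),"q5",np.sort(sol[:,4]).round(1)[::3],"q7",np.sort(sol[:,6]).round(1)[::3]))
E
time python3 scan.py
```

```text
under 20 6 (np.float64(-1.27), np.float64(1.16), 'q5', array([-1.3,  1. ]), 'q7', array([0.6, 1.4]))
under 30 7 (np.float64(-1.23), np.float64(-0.61), 'q5', array([1.4, 1.4, 1.5]), 'q7', array([0.3, 0.3, 0.3]))
under 40 7 (np.float64(-1.15), np.float64(-0.23), 'q5', array([2. , 2.5, 2.8]), 'q7', array([-1.2, -0.9, -0.3]))
under 50 0 
under 60 0 
under 70 0 
pre 20 8 (np.float64(-1.37), np.float64(-0.27), 'q5', array([0.3, 0.8, 1.2]), 'q7', array([0.5, 0.8, 1.1]))
pre 30 7 (np.float64(-1.37), np.float64(-0.71), 'q5', array([1.5, 1.6, 1.6]), 'q7', array([0. , 0.1, 0.2]))
pre 40 0 
pre 50 0 
pre 60 0 
pre 70 0 
mid 20 8 (np.float64(-1.23), np.float64(0.21), 'q5', array([-0.1,  0.3,  0.7]), 'q7', array([0.8, 1.2, 1.7]))
mid 30 9 (np.float64(-1.37), np.float64(0.69), 'q5', array([-0.7,  0.3,  0.5]), 'q7', array([0.5, 1.1, 1.3]))
mid 40 5 (np.float64(-1.31), np.float64(0.87), 'q5', array([1.6, 1.7]), 'q7', array([-2.8,  0.1]))
mid 50 8 (np.float64(-1.29), np.float64(0.09), 'q5', array([2.2, 2.7, 3. ]), 'q7', array([-1.6, -1.2, -1. ]))
mid 60 7 (np.float64(-1.37), np.float64(-1.37), 'q5', array([2.5, 2.5, 2.5]), 'q7', array([-0.5, -0.5, -0.5]))
mid 70 0 
crest 20 6 (np.float64(-1.3), np.float64(0.61), 'q5', array([-0.4,  0. ]), 'q7', array([0.8, 1.9]))
crest 30 9 (np.float64(-1.2), np.float64(0.68), 'q5', array([-0.6,  0.6,  0.9]), 'q7', array([0.7, 0.9, 1. ]))
crest 40 9 (np.float64(-1.2), np.float64(-0.67), 'q5', array([1.4, 1.4, 1.4]), 'q7', array([0.3, 0.3, 0.3]))
crest 50 9 (np.float64(-1.37), np.float64(0.87), 'q5', array([2. , 2.6, 2.7]), 'q7', array([-2.3, -1.2, -0.3]))
crest 60 10 (np.float64(-1.19), np.float64(0.11), 'q5', array([2.5, 2.7, 3.1, 3.1]), 'q7', array([-1.6, -1.6, -1. , -0.6]))
crest 70 10 (np.float64(-1.27), np.float64(-0.93), 'q5', array([2.7, 2.8, 2.9, 2.9]), 'q7', array([-1. , -1. , -0.9, -0.6]))
real	0m36.548s
user	0m36.785s
sys	0m0.235s
```

```bash
cat > sim.py <<'E'
from ik import *
LO0=LO-.04;HI0=HI+.04
def jac(q):
    p,r=fk(q,M);J=np.zeros((6,7))
    for i in range(7):
        d=q.copy();d[i]+=1e-5;a,b=fk(d,M);J[:3,i]=(a-p)/1e-5;J[3:,i]=(b*r.inv()).as_rotvec()/1e-5
    return p,r,J
def run(q,rows,lam=.02,kn=0,qc=0,sub=4,start=None):
    q=np.array(q,float);p,r=fk(q,M) if start is None else start
    for row in np.reshape(rows,(-1,7)):
        p0,r0=p,r
        p=p0+r0.apply(row[:3])*.02;r=r0*R.from_rotvec(row[3:6]*.15)
        for k in range(sub):
            f=(k+1)/sub;pt=p0+(p-p0)*f;rt=r0*R.from_rotvec((r0.inv()*r).as_rotvec()*f)
            for _ in range(2):
                pc,rc,J=jac(q);e=np.r_[pt-pc,(rt*rc.inv()).as_rotvec()]
                Ji=J.T@np.linalg.inv(J@J.T+lam**2*np.eye(6))
                q=np.clip(q+Ji@e+(np.eye(7)-Ji@J)@(kn*(qc-q)),LO0,HI0)
    return q,(p,r)
E
cat > chk.py <<'E'
from sim import *
a="""-0.7,-0.6,-0.05,0,0,-0.12,1,-0.7,-0.6,-0.05,0,0,-0.12,1,-0.7,-0.6,-0.05,0,0,-0.12,1,-0.7,-0.65,-0.05,0,0,-0.12,1,-0.65,-0.65,-0.05,0,0,-0.12,1,-0.65,-0.65,-0.05,0,0,-0.12,1,-0.65,-0.65,-0.05,0,0,-0.12,1,-0.65,-0.7,-0.05,0,0,-0.12,1,-0.6,-0.7,-0.05,0,0,-0.12,1,-0.6,-0.7,-0.05,0,0,-0.12,1,-0.6,-0.7,-0.05,0,0,-0.12,1,-0.6,-0.7,-0.05,0,0,-0.12,1,-0.6,-0.7,-0.05,0,0,-0.12,1,-0.55,-0.75,-0.05,0,0,-0.12,1,-0.55,-0.75,-0.05,0,0,-0.12,1,-0.55,-0.75,-0.05,0,0,-0.12,1,-0.5,-0.75,-0.05,0,0,-0.12,1,-0.5,-0.8,-0.05,0,0,-0.12,1,-0.5,-0.8,-0.05,0,0,-0.12,1,-0.5,-0.8,-0.05,0,0,-0.12,1,-0.45,-0.8,-0.05,0,0,-0.12,1,-0.16,-0.95,0,0,-0.23,0,1,-0.16,-0.95,0,0,-0.23,0,1,-0.16,-0.95,0,0,-0.23,0,1,-0.16,-0.95,0,0,-0.23,0,1"""
b="-0.16,-0.95,0.02,0,-0.22,0,1,"*14
c="-.22,.04,.5,0,0,0,1,"*5+"-.2,0,.5,0,0,0,1,"*2+".4,0,.4,0,0,0,1,"*3
P=lambda s:np.array([float(v) for v in s.strip(",").split(",")])
for kn,qc in((0,0),(.02,D[0][0]),(.02,(LO0+HI0)/2),(.08,(LO0+HI0)/2)):
    q,s=run(D[0][0],P(a),kn=kn,qc=qc);print(kn,q.round(2),end=" ")
    q,s=run(q,P(b),kn=kn,qc=qc,start=s);print(q.round(2),end=" ")
    q,s=run(q,P(c),kn=kn,qc=qc,start=s);print(q.round(2))
print("real",D[1][0],D[2][0],D[3][0])
E
python3 chk.py
```

```text
0 [-0.72  0.1   0.14  2.03  0.08  0.9   0.93] [-0.47 -0.09  0.45  2.29  0.17  0.34  1.41] [-0.31  0.17  0.33  2.25 -0.31  0.17  1.84]
0.02 [-0.77  0.1   0.2   2.03  0.07  0.9   0.94] [-0.75 -0.13  0.71  2.3   0.31  0.36  1.29] [-0.23  0.17  0.23  2.24 -0.17  0.17  1.71]
0.02 [ 0.2   0.22 -0.89  1.96  0.31  0.96  0.72] [ 0.14 -0.03 -0.15  2.25  0.03  0.33  1.52] [ 0.37  0.21 -0.42  2.19  0.6   0.19  0.98]
0.08 [ 0.21  0.22 -0.9   1.95  0.32  0.96  0.72] [-0.16 -0.06  0.14  2.27  0.08  0.33  1.48] [ 0.64  0.26 -0.73  2.17  0.86  0.26  0.75]
real [-0.72, 0.1, 0.14, 2.03, 0.08, 0.9, 0.93] [-0.49, -0.09, 0.47, 2.29, 0.17, 0.34, 1.4] [-0.56, 0.18, 0.61, 2.27, -0.68, 0.18, 2.21]
```

```bash
cat > fast.py <<'E'
import numpy as np
from scipy.spatial.transform import Rotation as R, Slerp
from plan import tool
k=np.load("kin.npz");S,O,TT=k["S"].astype(float),k["O"],k["T"]
LO=np.array([-2.96,-.34,-1.41,.24,-1.37,.17,-2.96]);HI=np.array([2.96,2.1,1.46,2.44,4.51,1.92,2.96])
def jac(q):
    r=np.eye(3);p=np.zeros(3);ax=np.zeros((7,3));ps=np.zeros((7,3))
    for i in range(7):
        p=p+r@TT[i];a=S[i]*q[i]+O[i];c,s=np.cos(a),np.sin(a)
        ax[i]=S[i]*r[:,2 if i%2==0 else 1];ps[i]=p
        r=r@(np.array([[c,-s,0],[s,c,0],[0,0,1]]) if i%2==0 else np.array([[c,0,s],[0,1,0],[-s,0,c]]))
    p=p+r@TT[7];return p,r,np.vstack([np.cross(ax,p-ps).T,ax.T])
def step(q,pt,rt,lam=.01):
    p,r,J=jac(q);E=rt@r.T
    e=np.r_[pt-p,.5*np.array([E[2,1]-E[1,2],E[0,2]-E[2,0],E[1,0]-E[0,1]])]
    return q+J.T@np.linalg.solve(J@J.T+lam**2*np.eye(6),e)
def follow(q,poses,sub=3):
    """poses list of (p,Rot) row by row; returns q history, min margin"""
    p0,r0,_=jac(q);H=[];m=9
    for p,r in poses:
        rv=R.from_matrix(r0.T@r).as_rotvec()
        for f in np.arange(1,sub+1)/sub:
            rt=r0@R.from_rotvec(rv*f).as_matrix()
            q=step(q,p0+(p-p0)*f,rt)
            if f==1: q=step(q,p,rt)
            m=min(m,(q-LO).min(),(HI-q).min())
        H.append(q);p0,r0=p,r
    return np.array(H),m
def interp(p0,r0,p1,r1,v=.018,w=.14):
    rv=R.from_matrix(r0.T@r1).as_rotvec();n=max(1,int(np.ceil(max(np.linalg.norm(p1-p0)/v,np.linalg.norm(rv)/w))))
    return [(p0+(p1-p0)*i/n,r0@R.from_rotvec(rv*i/n).as_matrix()) for i in range(1,n+1)]
def path(p0,r0,wps,**k):
    out=[]
    for p,r in wps: out+=interp(p0,r0,p,r,**k);p0,r0=p,r
    return out
def tp(tip,lean,off=.07):
    r=tool(np.radians(lean)).as_matrix();return np.array(tip)-off*r[:,2],r
Y=-.061;PX,PZ=.6344,.131
def bailT(th,lean,a=.013,gap=-.002):
    rad=.078+(.004 if th>1.2 else 0);l=np.radians(lean);S_=np.array([PX-rad*np.cos(th),Y,PZ+rad*np.sin(th)])
    return S_-(.016+gap)*np.array([np.cos(l),0,np.sin(l)])+a*np.array([np.sin(l),0,-np.cos(l)])
def bailpath(l0=40,l1=55):
    w=[]
    ax=np.array([np.sin(np.radians(l0)),0,-np.cos(np.radians(l0))])
    w.append(tp(bailT(.11,l0,gap=.005)-.06*ax,l0));w.append(tp(bailT(.11,l0,gap=.005),l0))
    for th in np.arange(.11,1.71,.1):
        l=np.interp(th,[.3,1.3],[l0,l1]);w.append(tp(bailT(th,l),l))
    return w
E
cat > opt.py <<'E'
from fast import *
from station import bot
import time
q0=bot.get_obs()["q"];p0,r0,_=jac(q0);print(p0,r0[:,2])
BP=bailpath()
rng=np.random.default_rng(1);best=None;t0=time.time()
def dec(v):
    w=[]
    for i in range(0,len(v),6):
        a=v[i:i+6];w.append((a[:3],(R.from_euler("z",a[5])*R.from_matrix(tool(a[3]).as_matrix())*R.from_euler("z",0)*R.from_euler("x",a[4])).as_matrix()))
    return w
def cost(v,full=False):
    P=path(p0,r0,dec(v)+BP[:1]);n=len(P)
    H,m=follow(q0,P,sub=1)
    c=-min(m,.1)*20 if m<.1 else -2
    q=H[-1];c+=max(0,q[2]+.7)*2+.01*n
    if q[2]<-.3 and m>0:
        B=path(*BP[0],BP[1:],v=.012);H2,m2=follow(q,B,sub=1);c+=-min(m2,.1)*20
        if full:return c,n,m,m2,H,H2
    return (c,n,m,None,H,None) if full else c
lo=np.array([.40,-.30,.34,-.5,-.6,-1.2]);hi=np.array([.56,.25,.55,.7,.6,1.2])
pop=[]
while time.time()-t0<100:
    v=rng.uniform(np.tile(lo,2),np.tile(hi,2));pop.append((cost(v),v))
pop.sort(key=lambda a:a[0]);pop=pop[:12];print(len(pop),[round(p[0],2) for p in pop])
while time.time()-t0<330:
    i=rng.integers(len(pop));v=pop[i][1];d=v+rng.normal(size=12)*np.tile(hi-lo,2)*rng.choice([.05,.15,.3])*(rng.random(12)<.5)
    d=np.clip(d,np.tile(lo,2),np.tile(hi,2));c=cost(d)
    if c<pop[i][0]:pop[i]=(c,d)
pop.sort(key=lambda a:a[0]);print([round(p[0],2) for p in pop])
v=pop[0][1];c,n,m,m2,H,H2=cost(v,True);print(v.round(3),c,n,m,m2);print(H[-1].round(2));np.save("v.npy",v)
if H2 is not None:print(H2[::6].round(2))
E
python3 opt.py
```

```text
[ 0.49824322 -0.05820777  0.27017427] [ 0.55241965  0.01298329 -0.83346503]
12 [np.float64(3.07), np.float64(4.47), np.float64(4.8), np.float64(5.5), np.float64(5.64), np.float64(6.39), np.float64(6.41), np.float64(6.8), np.float64(7.01), np.float64(7.04), np.float64(7.1), np.float64(7.19)]
[np.float64(-0.04), np.float64(3.24), np.float64(3.28), np.float64(3.4), np.float64(3.41), np.float64(3.57), np.float64(3.59), np.float64(3.6), np.float64(3.65), np.float64(3.74), np.float64(3.76), np.float64(4.2)]
[ 0.541 -0.3    0.385  0.67  -0.6   -0.399  0.475  0.25   0.503  0.7
 -0.556 -0.762] -0.03864398849485595 72 0.007434254023112485 0.03049794540163031
[ 0.91  0.26 -0.99  2.42  2.12  0.26 -0.48]
[[ 0.89  0.3  -0.99  2.41  2.13  0.3  -0.48]
 [ 0.81  0.43 -0.94  2.35  2.12  0.38 -0.44]
 [ 0.92  0.43 -1.07  2.35  2.29  0.46 -0.57]
 [ 0.95  0.51 -1.13  2.31  2.43  0.58 -0.63]]
```

```bash
cat > opt2.py <<'E'
exec(open("opt.py").read().split("lo=np")[0])
def ms(H): return min((H-LO).min(),(HI-H).min())
BP=bailpath(38,52)
def cost(v,full=False):
    P=path(p0,r0,dec(v)+BP[:1]);n=len(P);H,_=follow(q0,P,sub=1)
    m0=ms(H[:8]);m=ms(H[8:]);c=-min(m,.08)*40-min(m0,.0)*20;q=H[-1];c+=max(0,q[2]+.6)*3+.03*n
    B=path(*BP[0],BP[1:],v=.012);H2,_=follow(q,B,sub=1);m2=ms(H2);c+=-min(m2,.08)*40
    return (c,n,m0,m,m2,H,H2) if full else c
lo=np.array([.38,-.32,.34,-.5,-.8,-1.4]);hi=np.array([.58,.32,.55,.9,.8,1.4])
v=np.load("v.npy");lo,hi=np.tile(lo,2),np.tile(hi,2);c=cost(v);print(c)
pop=[(c,v)]*4
while time.time()-t0<240:
    i=rng.integers(4);v=pop[i][1];d=np.clip(v+rng.normal(size=12)*(hi-lo)*rng.choice([.01,.04,.12])*(rng.random(12)<.5),lo,hi);c=cost(d)
    if c<pop[i][0]:pop[i]=(c,d)
pop.sort(key=lambda a:a[0]);v=pop[0][1];c,n,m0,m,m2,H,H2=cost(v,True);print(v.round(3),c,n,m0,m,m2)
print(H[::8].round(2));print(H2[::8].round(2),len(H2));np.save("v2.npy",v)
E
python3 opt2.py
```

```text
[ 0.49824322 -0.05820777  0.27017427] [ 0.55241965  0.01298329 -0.83346503]
0.40525234933452303
[ 0.537 -0.184  0.363  0.627 -0.593 -0.327  0.466  0.162  0.492  0.726
 -0.563 -1.174] -2.8632738878829613 50 0.00938617137337916 0.0504947714891375 0.05858707570793653
[[-1.22  0.16  1.45  2.35 -1.1   0.36  2.69]
 [-0.48  0.28  1.17  2.1  -1.32  1.03  2.86]
 [-0.27 -0.17  0.29  2.26 -0.38  0.23  1.48]
 [ 0.65 -0.25 -0.96  2.13  0.55  0.46  0.02]
 [ 0.8  -0.25 -1.26  2.09  0.69  0.65 -0.23]
 [ 0.87 -0.1  -1.17  2.31  1.03  0.32 -0.1 ]
 [ 0.95  0.23 -1.07  2.39  1.78  0.25 -0.23]]
[[ 0.96  0.32 -1.06  2.38  1.88  0.3  -0.22]
 [ 0.91  0.44 -1.06  2.32  1.94  0.39 -0.24]
 [ 1.02  0.52 -1.22  2.31  2.23  0.54 -0.43]] 21
```

```bash
cat > emit.py <<'E'
from fast import *
from station import bot
def emit(P,q0,g,dmax=.16,prt=True):
    """resample so joint steps stay < dmax, print rows; returns q history"""
    p0,r0,_=jac(q0);q=q0;rows=[];H=[];mb=9
    for p,r in P:
        Hq,_=follow(q,[(p,r)],sub=2);n=int(np.ceil(np.abs(Hq[-1]-q).max()/dmax));n=max(n,1)
        rv=R.from_matrix(r0.T@r).as_rotvec()
        for i in range(n):
            ra=r0@R.from_rotvec(rv*i/n).as_matrix()
            rows.append(np.r_[ra.T@(p-p0)/n/.02,rv/n/.15])
        H.append(Hq[-1]);q=Hq[-1];p0,r0=p,r
    H=np.array(H)
    if prt:
        o=[",".join(f"{x:g}" for x in np.r_[np.round(w,2)+0,g]) for w in rows]
        for i in range(0,len(o),5):print(",".join(o[i:i+5]))
    return H,len(rows)
E
python3 - <<'E'
from emit import *
exec(open("opt.py").read().split("def dec")[1].split("def cost")[0].join(["def dec",""]))
v=np.load("v2.npy");q0=bot.get_obs()["q"];p0,r0,_=jac(q0)
P=path(p0,r0,dec(v)+bailpath(38,52)[:1])
tips=np.array([p+.073*r[:,2] for p,r in P]);print(tips[::4].round(3))
co=np.array([[p+r@np.array([sx*.043,sy*.043,0]) for sx in(-1,1) for sy in(-1,1)] for p,r in P]).reshape(-1,3);i=co[:,0].argsort()[-3:];print("corner",co[i].round(3), "tip maxx",tips[tips[:,0].argmax()])
H,n=emit(P,q0,.53);print(n,min((H-LO).min(),(HI-H).min()))
E
```

```text
[[ 0.544 -0.068  0.22 ]
 [ 0.564 -0.112  0.266]
 [ 0.584 -0.158  0.314]
 [ 0.575 -0.101  0.338]
 [ 0.564 -0.044  0.363]
 [ 0.551  0.012  0.389]
 [ 0.537  0.068  0.414]
 [ 0.522  0.125  0.439]
 [ 0.518  0.109  0.404]
 [ 0.519  0.07   0.347]
 [ 0.518  0.03   0.29 ]
 [ 0.516 -0.01   0.233]
 [ 0.514 -0.051  0.176]]
corner [[ 0.567 -0.22   0.36 ]
 [ 0.568 -0.158  0.407]
 [ 0.571 -0.234  0.369]] tip maxx [ 0.58401975 -0.15781422  0.31370997]
-0.48,-0.69,-0.32,-0.28,-0.09,0.18,0.53,-0.5,-0.66,-0.34,-0.28,-0.09,0.18,0.53,-0.52,-0.63,-0.36,-0.28,-0.09,0.18,0.53,-0.54,-0.6,-0.38,-0.28,-0.09,0.18,0.53,-0.56,-0.57,-0.4,-0.28,-0.09,0.18,0.53
-0.58,-0.54,-0.41,-0.28,-0.09,0.18,0.53,-0.6,-0.51,-0.43,-0.28,-0.09,0.18,0.53,-0.62,-0.47,-0.44,-0.28,-0.09,0.18,0.53,-0.64,-0.43,-0.45,-0.28,-0.09,0.18,0.53,0.17,0.88,-0.02,0.18,-0.14,0.16,0.53
0.19,0.87,-0.04,0.18,-0.14,0.16,0.53,0.11,0.43,-0.03,0.09,-0.07,0.08,0.53,0.11,0.43,-0.04,0.09,-0.07,0.08,0.53,0.12,0.43,-0.05,0.09,-0.07,0.08,0.53,0.12,0.43,-0.06,0.09,-0.07,0.08,0.53
0.12,0.43,-0.06,0.09,-0.07,0.08,0.53,0.13,0.42,-0.07,0.09,-0.07,0.08,0.53,0.13,0.4
[... 929 characters left out ...]
,0.1,-0.28,0.53,0.1,-0.63,0.6,-0.08,0.1,-0.28,0.53,0.12,-0.64,0.6,-0.08,0.1,-0.28,0.53
0.14,-0.64,0.59,-0.08,0.1,-0.28,0.53,0.15,-0.64,0.59,-0.08,0.1,-0.28,0.53,0.17,-0.64,0.58,-0.08,0.1,-0.28,0.53,0.19,-0.64,0.58,-0.08,0.1,-0.28,0.53,0.21,-0.64,0.57,-0.08,0.1,-0.28,0.53
0.22,-0.63,0.57,-0.08,0.1,-0.28,0.53,0.24,-0.63,0.57,-0.08,0.1,-0.28,0.53,0.26,-0.63,0.56,-0.08,0.1,-0.28,0.53,0.28,-0.62,0.56,-0.08,0.1,-0.28,0.53,0.3,-0.62,0.56,-0.08,0.1,-0.28,0.53
0.31,-0.61,0.55,-0.08,0.1,-0.28,0.53,0.33,-0.6,0.55,-0.08,0.1,-0.28,0.53,0.35,-0.59,0.55,-0.08,0.1,-0.28,0.53,0.36,-0.59,0.55,-0.08,0.1,-0.28,0.53,0.38,-0.58,0.55,-0.08,0.1,-0.28,0.53
0.39,-0.57,0.55,-0.08,0.1,-0.28,0.53
61 0.009472103712461877
```

Call:
servo_tool(motion=[-0.48,-0.69,-0.32,-0.28,-0.09,0.18,0.53,-0.5,-0.66,-0.34,-0.28,-0.09,0.18,0.53,-0.52,-0.63,-0.36,-0.28,-0.09,0.18,0.53,-0.54,-0.6,-0.38,-0.28,-0.09,0.18,0.53,-0.56,-0.57,-0.4,-0.28,-0.09,0.18,0.53])

```text
t: 11.5
eef_pos: [0.5191, -0.1319, 0.3233]
tool_rot: [0.321, 0.043, 0.938, 0.127]
contact_force: [-0.3, -0.6, -0.0]
gripper_width: 0.468
grasp_force: 0.0
```

Call:
servo_tool(motion=[-0.58,-0.54,-0.41,-0.28,-0.09,0.18,0.53,-0.6,-0.51,-0.43,-0.28,-0.09,0.18,0.53,-0.62,-0.47,-0.44,-0.28,-0.09,0.18,0.53,-0.64,-0.43,-0.45,-0.28,-0.09,0.18,0.53])

```text
t: 12.0
eef_pos: [0.5358, -0.1879, 0.3642]
tool_rot: [0.341, 0.07, 0.911, 0.22]
contact_force: [-0.3, -0.3, 0.5]
gripper_width: 0.468
grasp_force: 0.0
```

```bash
cat > next.py <<'E'
import sys;from emit import *;from plan import st
exec(open("opt.py").read().split("def dec")[1].split("def cost")[0].join(["def dec",""]))
v=np.load("v2.npy");st();o=bot.get_obs();q0=o["q"];p0=o["eef_pos"];r0=R.from_quat(np.roll(o["tool_rot"],-1)).as_matrix()
pm,rm,_=jac(q0);print("model err",(pm-p0).round(4))
W=dec(v)+bailpath(38,52)[:1];P=path(pm,rm,W[int(sys.argv[1]):])
H,n=emit(P,q0,.53,dmax=float(sys.argv[2]));print(n,"margin",min((H-LO).min(),(HI-H).min()).round(3));print(H[::6].round(2),H[-1].round(2))
E
python3 next.py 1 .18
```

```text
t 12.0 tcp [ 0.5358 -0.1879  0.3642] z [ 0.652  0.354 -0.671] y [-0.022  0.893  0.449] F [-0.3 -0.3  0.5] w 0.468 q [-0.44  0.27  1.13  2.12 -1.32  1.02  2.89]
model err [-0.0061 -0.0029 -0.009 ]
0.15,0.86,-0.02,0.17,-0.13,0.15,0.53,0.17,0.86,-0.04,0.17,-0.13,0.15,0.53,0.09,0.42,-0.03,0.08,-0.07,0.08,0.53,0.1,0.42,-0.04,0.08,-0.07,0.08,0.53,0.1,0.42,-0.05,0.08,-0.07,0.08,0.53
0.11,0.42,-0.05,0.08,-0.07,0.08,0.53,0.22,0.84,-0.12,0.17,-0.13,0.15,0.53,0.12,0.41,-0.07,0.08,-0.07,0.08,0.53,0.12,0.41,-0.08,0.08,-0.07,0.08,0.53,0.13,0.41,-0.08,0.08,-0.07,0.08,0.53
0.13,0.41,-0.09,0.08,-0.07,0.08,0.53,0.13,0.4,-0.1,0.08,-0.07,0.08,0.53,0.14,0.4,-0.1,0.08,-0.07,0.08,0.53,0.14,0.4,-0.11,0.08,-0.07,0.08,0.53,0.14,0.4,-0.12,0.08,-0.07,0.08,0.53
0.15,0.39,-0.12,0.08,-0.07,0.08,0.53,0.15,0.39,-0.13,0.08,-0.07,0.08,0.53,0.15,0.39,-0.14,0.08,-0.07,0.08,0.53,0.16,0.38,-0.14,0.08,-0.07,0.08,0.53,0.16,0.38,-0.15,0.08,-0.07,0.08,0.53
0.16,0.37,-0.15,0.08,-0.07,0.08,0.53,0.33,0.74,-0.32,0.17,-0.13,0.15,0.53,0.34,0.73,-0.35,0.17,-0.13,0.15,0.53,0.35,0.71,-0.37,0.17,-0.13,0.15,0.53,0.36,0.69,-0.4,0.17,-0.1
[... 684 characters left out ...]
1,0.28,-0.04,0.05,-0.14,0.53,0.14,-0.31,0.28,-0.04,0.05,-0.14,0.53
0.3,-0.62,0.56,-0.08,0.1,-0.28,0.53,0.31,-0.61,0.55,-0.08,0.1,-0.28,0.53,0.33,-0.6,0.55,-0.08,0.1,-0.28,0.53,0.35,-0.59,0.55,-0.08,0.1,-0.28,0.53,0.36,-0.59,0.55,-0.08,0.1,-0.28,0.53
0.38,-0.58,0.55,-0.08,0.1,-0.28,0.53,0.39,-0.57,0.55,-0.08,0.1,-0.28,0.53
52 margin -0.185
[[-0.55  0.19  1.17  2.15 -1.29  0.91  2.82]
 [-0.45 -0.18  0.55  2.27 -0.63  0.26  1.84]
 [ 0.49 -0.2  -0.64  2.21  0.26  0.27  0.52]
 [ 0.86 -0.32 -1.19  2.08  0.48  0.54 -0.04]
 [ 0.94 -0.34 -1.31  2.09  0.52  0.57 -0.08]
 [ 1.02 -0.2  -1.3   2.26  0.75  0.32  0.05]
 [ 1.26  0.19 -1.52  2.35  1.47  0.39 -0.18]] [ 1.19  0.41 -1.34  2.38  1.71  0.41 -0.01]
```

```bash
cat >> kin.py <<'E'
import json,os
if os.path.exists("extra.json"): D+=[tuple(d) for d in json.load(open("extra.json"))]
E
cat > add.py <<'E'
import json,os;from plan import *
L=json.load(open("extra.json")) if os.path.exists("extra.json") else []
o=bot.get_obs();r=R.from_quat(np.roll(o["tool_rot"],-1)).as_matrix()
L.append([o["q"].tolist(),o["eef_pos"].tolist(),r[:,2].tolist(),r[:,1].tolist()]);json.dump(L,open("extra.json","w"))
E
sed -i 's/fun\[:24\]/fun[:3*len(D)]/' kfit.py
cat > opt3.py <<'E'
src=open("opt.py").read().split("lo=np")[0];exec(src)
def ms(H): return min((H-LO).min(),(HI-H).min())
BP=bailpath(38,52)
def cost(v,full=False):
    P=path(p0,r0,dec(v)+BP[:1]);n=len(P);H,_=follow(q0,P,sub=1)
    dq=np.abs(np.diff(np.vstack([q0,H]),axis=0)).max(1);n=np.maximum(1,np.ceil(dq/.17)).sum()
    m0=ms(H[:4]);m=ms(H[4:]);c=-min(m,.1)*40-min(m0,.0)*20;q=H[-1];c+=max(0,q[2]+.6)*3+.03*n
    B=path(*BP[0],BP[1:],v=.012);H2,_=follow(q,B,sub=1);m2=ms(H2);c+=-min(m2,.1)*40
    return (c,n,m0,m,m2,H,H2) if full else c
lo=np.array([.38,-.32,.34,-.5,-.8,-1.4]);hi=np.array([.58,.32,.55,.9,.8,1.4])
v=np.load("v2.npy")[6:];c=cost(v);print(c)
pop=[(c,v)]*3
while time.time()-t0<150:
    i=rng.integers(3);v=pop[i][1];d=np.clip(v+rng.normal(size=6)*(hi-lo)*rng.choice([.01,.04,.12])*(rng.random(6)<.6),lo,hi);c=cost(d)
    if c<pop[i][0]:pop[i]=(c,d)
pop.sort(key=lambda a:a[0]);v=pop[0][1];c,n,m0,m,m2,H,H2=cost(v,True);print(v.round(3),c,n,m0,m,m2)
print(H2[::10].round(2),len(H2));np.save("v2.npy",np.r_[np.load("v2.npy")[:6],v])
E
python3 add.py; python3 kfit.py && python3 opt3.py && python3 next.py 1 .18
```

```text
(np.float64(0.0002086009606139016), [-1, 1, -1, 1, -1, 1, -1], array([ 2.10443189e-03, -4.71174714e+00]))
(np.float64(0.5560914645837883), [1, 1, 1, 1, 1, 1, 1], array([6.5184667 , 5.09134015]))
(np.float64(1.6758976752495647), [1, 1, -1, 1, -1, 1, -1], array([1.47241052, 1.47350382]))
[[ 0.     0.005 -0.019]
 [-0.008 -0.018  0.315]
 [ 0.01  -0.018  0.01 ]
 [-0.007 -0.017  0.526]
 [-0.001 -0.017 -0.007]
 [ 0.002  0.001  0.483]
 [-0.002  0.001 -0.008]
 [ 0.002 -0.002  0.262]]
[[ 0.0006  0.0003  0.0004]
 [-0.0013 -0.0008 -0.0007]
 [ 0.0004 -0.0005 -0.0005]
 [ 0.0006  0.0024 -0.0004]
 [ 0.0002 -0.      0.0017]
 [ 0.0016  0.001   0.0005]
 [-0.0012 -0.0015 -0.0003]
 [-0.0006 -0.0002 -0.0001]
 [-0.0004 -0.0006 -0.0006]]
[ 0.53536022 -0.18850116  0.3636173 ] [ 0.6510451   0.35489422 -0.67096228]
68.6906002031298
[ 0.452  0.077  0.471  0.7   -0.5   -1.4  ] -2.349492943641337 44.0 0.0852342942739448 0.04059396919742769 0.05114335439360573
[[ 0.99  0.34 -1.1   2.39  1.88  0.32 -0.22]
 [ 0.97  0.47 -1.14  2.33  2.03  0.45 -0.3 ]
 [ 0.99  0.58 -1.21  2.26  2.24  0.58 -0.4 ]] 21
t 12.0 tcp [ 0.53
[... 1350 characters left out ...]
7,0.71,-0.18,0.12,-0.42,0.53,0.29,-0.47,0.71,-0.18,0.12,-0.42,0.53,0.31,-0.47,0.7,-0.18,0.12,-0.42,0.53
0.32,-0.47,0.69,-0.18,0.12,-0.42,0.53,0.34,-0.47,0.69,-0.18,0.12,-0.42,0.53,0.36,-0.47,0.68,-0.18,0.12,-0.42,0.53,0.38,-0.46,0.67,-0.18,0.12,-0.42,0.53,0.39,-0.45,0.67,-0.18,0.12,-0.42,0.53
0.41,-0.45,0.66,-0.18,0.12,-0.42,0.53,0.42,-0.44,0.66,-0.18,0.12,-0.42,0.53
42 margin 0.031
[[-0.58  0.17  1.18  2.16 -1.28  0.87  2.8 ]
 [ 0.03 -0.16  0.02  2.27 -0.15  0.22  1.16]
 [ 0.76 -0.27 -0.99  2.17  0.58  0.54 -0.11]
 [ 0.9  -0.28 -1.29  2.12  0.66  0.76 -0.35]
 [ 0.94 -0.13 -1.23  2.31  1.    0.42 -0.21]
 [ 1.    0.19 -1.16  2.4   1.69  0.3  -0.27]] [ 1.01  0.3  -1.12  2.4   1.84  0.28 -0.19]
```

Good plan. Execute to waypoint 2.

Call:
servo_tool(motion=[0.22,0.84,-0.09,0.29,-0.19,0.27,0.53,0.12,0.42,-0.07,0.15,-0.1,0.13,0.53,0.13,0.41,-0.08,0.15,-0.1,0.13,0.53,0.14,0.41,-0.09,0.15,-0.1,0.13,0.53,0.14,0.4,-0.1,0.15,-0.1,0.13,0.53])

```text
t: 12.62
eef_pos: [0.5209, -0.1399, 0.3832]
tool_rot: [0.362, 0.156, 0.902, 0.175]
contact_force: [-0.3, -0.2, -0.5]
gripper_width: 0.469
grasp_force: 0.0
```

Call:
servo_tool(motion=[0.15,0.4,-0.11,0.15,-0.1,0.13,0.53,0.16,0.39,-0.12,0.15,-0.1,0.13,0.53,0.16,0.38,-0.13,0.15,-0.1,0.13,0.53,0.17,0.38,-0.14,0.15,-0.1,0.13,0.53,0.17,0.37,-0.15,0.15,-0.1,0.13,0.53])

```text
t: 13.25
eef_pos: [0.509, -0.101, 0.3979]
tool_rot: [0.376, 0.227, 0.888, 0.135]
contact_force: [-0.5, 0.3, -0.1]
gripper_width: 0.47
grasp_force: 0.0
```

```bash
python3 add.py; python3 next.py 1 .18 | (head -2; tail -9)
```

```text
t 13.25 tcp [ 0.509  -0.101   0.3979] z [ 0.73  0.07 -0.68] y [0.301 0.861 0.411] F [-0.5  0.3 -0.1] w 0.47 q [-0.31 -0.16  0.44  2.27 -0.49  0.24  1.65]
model err [0.0006 0.0011 0.0021]
```

```bash
python3 next.py 1 .18 > o.txt; cat o.txt
```

```text
t 13.25 tcp [ 0.509  -0.101   0.3979] z [ 0.73  0.07 -0.68] y [0.301 0.861 0.411] F [-0.5  0.3 -0.1] w 0.47 q [-0.31 -0.16  0.44  2.27 -0.49  0.24  1.65]
model err [0.0006 0.0011 0.0021]
0.17,0.34,-0.16,0.14,-0.09,0.13,0.53,0.17,0.34,-0.17,0.14,-0.09,0.13,0.53,0.18,0.33,-0.18,0.14,-0.09,0.13,0.53,0.18,0.32,-0.19,0.14,-0.09,0.13,0.53,0.19,0.31,-0.2,0.14,-0.09,0.13,0.53
0.19,0.31,-0.21,0.14,-0.09,0.13,0.53,0.19,0.3,-0.22,0.14,-0.09,0.13,0.53,0.19,0.29,-0.22,0.14,-0.09,0.13,0.53,0.2,0.28,-0.23,0.14,-0.09,0.13,0.53,0.2,0.27,-0.24,0.14,-0.09,0.13,0.53
0.4,0.52,-0.5,0.28,-0.18,0.26,0.53,0.41,0.49,-0.53,0.28,-0.18,0.26,0.53,0.41,0.45,-0.56,0.28,-0.18,0.26,0.53,0.41,0.41,-0.59,0.28,-0.18,0.26,0.53,0.41,0.37,-0.62,0.28,-0.18,0.26,0.53
0.41,0.32,-0.64,0.28,-0.18,0.26,0.53,0.4,0.28,-0.67,0.28,-0.18,0.26,0.53,0.18,-0.44,0.76,-0.18,0.12,-0.42,0.53,0.19,-0.45,0.76,-0.18,0.12,-0.42,0.53,0.21,-0.45,0.75,-0.18,0.12,-0.42,0.53
0.22,-0.46,0.74,-0.18,0.12,-0.42,0.53,0.24,-0.47,0.73,-0.18,0.12,-0.42,0.53,0.25,-0.47,0.72,-0.18,0.12,-0.42,0.53,0.27,-0.47,0.71,-0.18,0.12,-0.42,0.53,0.29,-0.47,0.71,-0.18,0.12,-0.42,0.53
0.31,-0.47,0.7,-0.18,0.12,-0.42,0.53,0.32,-0.47,0.69,-0.18,0.12,-0.42,0.53,0.34,-0.47,0.69,-0.18,0.12,-0.42,0.53,0.36,-0.47,0.68,-0.18,0.12,-0.42,0.53,0.38,-0.46,0.67,-0.18,0.12,-0.42,0.53
0.39,-0.45,0.67,-0.18,0.12,-0.42,0.53,0.41,-0.45,0.66,-0.18,0.12,-0.42,0.53,0.42,-0.44,0.66,-0.18,0.12,-0.42,0.53
33 margin 0.031
[[-0.08 -0.16  0.15  2.27 -0.26  0.22  1.32]
 [ 0.73 -0.25 -0.93  2.18  0.56  0.48 -0.03]
 [ 0.92 -0.29 -1.32  2.08  0.62  0.83 -0.38]
 [ 0.92 -0.16 -1.23  2.29  0.91  0.46 -0.21]
 [ 0.99  0.13 -1.18  2.39  1.59  0.31 -0.29]] [ 1.01  0.3  -1.12  2.4   1.84  0.28 -0.19]
```

Call:
servo_tool(motion=[0.17,0.34,-0.16,0.14,-0.09,0.13,0.53,0.17,0.34,-0.17,0.14,-0.09,0.13,0.53,0.18,0.33,-0.18,0.14,-0.09,0.13,0.53,0.18,0.32,-0.19,0.14,-0.09,0.13,0.53,0.19,0.31,-0.2,0.14,-0.09,0.13,0.53])

```text
t: 13.88
eef_pos: [0.4971, -0.0643, 0.4125]
tool_rot: [0.387, 0.294, 0.869, 0.099]
contact_force: [-0.7, -0.3, 0.2]
gripper_width: 0.466
grasp_force: 0.0
```

Call:
servo_tool(motion=[0.19,0.31,-0.21,0.14,-0.09,0.13,0.53,0.19,0.3,-0.22,0.14,-0.09,0.13,0.53,0.19,0.29,-0.22,0.14,-0.09,0.13,0.53,0.2,0.28,-0.23,0.14,-0.09,0.13,0.53,0.2,0.27,-0.24,0.14,-0.09,0.13,0.53])

```text
t: 14.5
eef_pos: [0.4852, -0.0274, 0.4274]
tool_rot: [0.394, 0.359, 0.844, 0.062]
contact_force: [0.2, -0.5, -0.1]
gripper_width: 0.469
grasp_force: 0.0
```

```bash
python3 add.py; python3 next.py 1 .18 > o.txt; cat o.txt
```

```text
t 14.5 tcp [ 0.4852 -0.0274  0.4274] z [ 0.71  -0.178 -0.681] y [0.556 0.735 0.388] F [ 0.2 -0.5 -0.1] w 0.469 q [ 0.65 -0.23 -0.74  2.23  0.39  0.33  0.3 ]
model err [-0.005  -0.0015  0.0011]
0.39,0.56,-0.48,0.28,-0.18,0.26,0.53,0.4,0.53,-0.52,0.28,-0.18,0.26,0.53,0.41,0.49,-0.55,0.28,-0.18,0.26,0.53,0.41,0.45,-0.58,0.28,-0.18,0.26,0.53,0.41,0.41,-0.61,0.28,-0.18,0.26,0.53
0.41,0.37,-0.63,0.28,-0.18,0.26,0.53,0.41,0.32,-0.66,0.28,-0.18,0.26,0.53,0.18,-0.44,0.76,-0.18,0.12,-0.42,0.53,0.19,-0.45,0.76,-0.18,0.12,-0.42,0.53,0.21,-0.45,0.75,-0.18,0.12,-0.42,0.53
0.22,-0.46,0.74,-0.18,0.12,-0.42,0.53,0.24,-0.47,0.73,-0.18,0.12,-0.42,0.53,0.25,-0.47,0.72,-0.18,0.12,-0.42,0.53,0.27,-0.47,0.71,-0.18,0.12,-0.42,0.53,0.29,-0.47,0.71,-0.18,0.12,-0.42,0.53
0.31,-0.47,0.7,-0.18,0.12,-0.42,0.53,0.16,-0.24,0.35,-0.09,0.06,-0.21,0.53,0.17,-0.24,0.34,-0.09,0.06,-0.21,0.53,0.17,-0.23,0.34,-0.09,0.06,-0.21,0.53,0.17,-0.23,0.34,-0.09,0.06,-0.21,0.53
0.36,-0.47,0.68,-0.18,0.12,-0.42,0.53,0.38,-0.46,0.67,-0.18,0.12,-0.42,0.53,0.39,-0.45,0.67,-0.18,0.12,-0.42,0.53,0.41,-0.45,0.66,-0.18,0.12,-0.42,0.53,0.42,-0.44,0.66,-0.18,0.12,-0.42,0.53
25 margin -0.199
[[ 0.73 -0.26 -0.87  2.21  0.45  0.39  0.16]
 [ 1.04 -0.4  -1.35  2.04  0.47  0.82 -0.3 ]
 [ 1.04 -0.25 -1.31  2.26  0.73  0.45 -0.12]
 [ 1.28  0.22 -1.55  2.37  1.51  0.47 -0.25]] [ 1.2   0.44 -1.36  2.39  1.73  0.43 -0.02]
```

```bash
python3 kfit.py|tail -4; sed -i 's/t0<150/t0<120/' opt3.py; python3 opt3.py && python3 next.py 1 .18
```

```text
[-0.0014 -0.0003 -0.0001]
 [-0.0004 -0.0006 -0.0007]
 [ 0.001   0.0005  0.0004]
 [-0.0009  0.      0.0003]]
[ 0.48434777 -0.02734306  0.42767526] [ 0.71044723 -0.17706256 -0.68111202]
69.3219057805628
[ 0.467 -0.101  0.449  0.878 -0.34  -1.355] -2.377915945032199 18.0 0.07381573006110936 0.03294886441778688 0.03999903420801809
[[ 1.11  0.44 -1.25  2.4   1.86  0.42 -0.15]
 [ 1.06  0.56 -1.25  2.35  2.01  0.54 -0.23]
 [ 1.04  0.67 -1.29  2.28  2.22  0.66 -0.32]] 21
t 14.5 tcp [ 0.4852 -0.0274  0.4274] z [ 0.71  -0.178 -0.681] y [0.556 0.735 0.388] F [ 0.2 -0.5 -0.1] w 0.469 q [ 0.65 -0.23 -0.74  2.23  0.39  0.33  0.3 ]
model err [-0.0009  0.      0.0003]
-0.54,-0.56,-0.14,0.59,-0.4,0.22,0.53,-0.57,-0.55,-0.05,0.59,-0.4,0.22,0.53,-0.59,-0.53,0.03,0.59,-0.4,0.22,0.53,-0.6,-0.5,0.11,0.59,-0.4,0.22,0.53,-0.6,-0.47,0.19,0.59,-0.4,0.22,0.53
0.78,-0.12,0.43,-0.32,0.17,-0.47,0.53,0.77,-0.08,0.45,-0.32,0.17,-0.47,0.53,0.77,-0.05,0.47,-0.32,0.17,-0.47,0.53,0.76,-0.02,0.48,-0.32,0.17,-0.47,0.53,0.75,0.01,0.5,-0.32,0.17,-0.47,0.53
0.73,0.03,0.52,-0.32,0.17,-0.47,0.53,0.71,0.06,0.54,-0.32,0.17,-0.47,0.53,0.7,0.08,0.56,-0.32,0.17,-0.47,0.53,0.67,0.1,0.59,-0.32,0.17,-0.47,0.53,0.65,0.12,0.61,-0.32,0.17,-0.47,0.53
0.63,0.13,0.63,-0.32,0.17,-0.47,0.53,0.6,0.14,0.65,-0.32,0.17,-0.47,0.53,0.57,0.15,0.68,-0.32,0.17,-0.47,0.53
18 margin 0.031
[[ 0.8  -0.25 -0.88  2.21  0.52  0.4   0.14]
 [ 1.21 -0.23 -1.29  2.21  0.91  0.61 -0.25]
 [ 1.26  0.04 -1.38  2.37  1.48  0.38 -0.31]] [ 1.14  0.39 -1.27  2.41  1.82  0.37 -0.13]
```

Call:
servo_tool(motion=[-0.54,-0.56,-0.14,0.59,-0.4,0.22,0.53,-0.57,-0.55,-0.05,0.59,-0.4,0.22,0.53,-0.59,-0.53,0.03,0.59,-0.4,0.22,0.53,-0.6,-0.5,0.11,0.59,-0.4,0.22,0.53,-0.6,-0.47,0.19,0.59,-0.4,0.22,0.53])

```text
t: 15.12
eef_pos: [0.468, -0.1018, 0.4491]
tool_rot: [0.421, 0.509, 0.736, -0.146]
contact_force: [-0.4, -0.1, -0.7]
gripper_width: 0.468
grasp_force: 0.0
```

```bash
python3 add.py; python3 kfit.py|tail -2;python3 next.py 2 .18
```

```text
[-0.0004 -0.0003  0.0006]
 [-0.0004  0.0004 -0.0005]]
t 15.12 tcp [ 0.468  -0.1018  0.4491] z [ 0.471 -0.644 -0.603] y [0.873 0.439 0.213] F [-0.4 -0.1 -0.7] w 0.468 q [ 1.24 -0.26 -1.32  2.13  0.83  0.75 -0.3 ]
model err [-0.0004  0.0004 -0.0005]
0.78,-0.12,0.43,-0.32,0.17,-0.47,0.53,0.77,-0.08,0.45,-0.32,0.17,-0.47,0.53,0.77,-0.05,0.46,-0.32,0.17,-0.47,0.53,0.76,-0.02,0.48,-0.32,0.17,-0.47,0.53,0.75,0.01,0.5,-0.32,0.17,-0.47,0.53
0.73,0.03,0.52,-0.32,0.17,-0.47,0.53,0.71,0.06,0.54,-0.32,0.17,-0.47,0.53,0.69,0.08,0.56,-0.32,0.17,-0.47,0.53,0.67,0.1,0.58,-0.32,0.17,-0.47,0.53,0.65,0.12,0.61,-0.32,0.17,-0.47,0.53
0.63,0.13,0.63,-0.32,0.17,-0.47,0.53,0.6,0.14,0.65,-0.32,0.17,-0.47,0.53,0.57,0.15,0.67,-0.32,0.17,-0.47,0.53
13 margin 0.031
[[ 1.22 -0.24 -1.3   2.17  0.87  0.68 -0.28]
 [ 1.27 -0.04 -1.37  2.35  1.35  0.37 -0.29]
 [ 1.14  0.38 -1.27  2.41  1.83  0.37 -0.13]] [ 1.14  0.38 -1.27  2.41  1.83  0.37 -0.13]
```

Call:
servo_tool(motion=[0.78,-0.12,0.43,-0.32,0.17,-0.47,0.53,0.77,-0.08,0.45,-0.32,0.17,-0.47,0.53,0.77,-0.05,0.46,-0.32,0.17,-0.47,0.53,0.76,-0.02,0.48,-0.32,0.17,-0.47,0.53,0.75,0,0.5,-0.32,0.17,-0.47,0.53])

```text
t: 15.75
eef_pos: [0.4681, -0.0855, 0.3598]
tool_rot: [0.399, 0.325, 0.852, -0.095]
contact_force: [1.1, -0.1, 0.6]
gripper_width: 0.475
grasp_force: 0.0
```

Call:
servo_tool(motion=[0.73,0.03,0.52,-0.32,0.17,-0.47,0.53,0.71,0.06,0.54,-0.32,0.17,-0.47,0.53,0.69,0.08,0.56,-0.32,0.17,-0.47,0.53,0.67,0.1,0.58,-0.32,0.17,-0.47,0.53,0.65,0.12,0.61,-0.32,0.17,-0.47,0.53])

```text
t: 16.38
eef_pos: [0.4681, -0.0703, 0.2715]
tool_rot: [0.357, 0.127, 0.925, -0.04]
contact_force: [0.5, 0.5, -0.4]
gripper_width: 0.473
grasp_force: 0.0
```

```bash
python3 add.py; python3 kfit.py|tail -2;python3 next.py 2 .18; cat > bp.py <<'E'
import sys;from emit import *
o=bot.get_obs();q0=o["q"];pm,rm,_=jac(q0)
W=bailpath(38,52);a,b=int(sys.argv[1]),int(sys.argv[2])
P=path(pm,rm,W[a:b],v=float(sys.argv[3]));H,n=emit(P,q0,.53);print(n,"margin",min((H-LO).min(),(HI-H).min()).round(3));print(H[::8].round(2))
E
python3 bp.py 0 99 .012|tail -8
```

```text
[ 0.      0.0002 -0.0001]
 [-0.0008  0.      0.0002]]
t 16.38 tcp [ 0.4681 -0.0703  0.2715] z [ 0.65  -0.165 -0.742] y [0.263 0.965 0.016] F [ 0.5  0.5 -0.4] w 0.473 q [ 1.2   0.16 -1.33  2.4   1.65  0.37 -0.29]
model err [-0.0008  0.      0.0002]
0.61,0.15,0.64,-0.33,0.16,-0.45,0.53,0.59,0.16,0.66,-0.33,0.16,-0.45,0.53,0.56,0.16,0.68,-0.33,0.16,-0.45,0.53
3 margin 0.025
[[ 1.18  0.23 -1.31  2.41  1.73  0.37 -0.26]] [ 1.13  0.36 -1.26  2.42  1.83  0.35 -0.15]
-0.3,0,-0.1,0,-0.16,0,0.53,-0.31,0,-0.05,0,-0.16,0,0.53,-0.32,0,0,0,-0.16,0,0.53,-0.32,0,0.05,0,-0.16,0,0.53,-0.31,0.01,0.1,0,-0.16,0,0.53
-0.3,0.01,0.14,0,-0.16,0,0.53,-0.38,0,0.01,0,-0.16,0,0.53,-0.28,0.01,0.24,0,-0.15,0,0.53,-0.31,0.01,0.26,0,0,0,0.53,-0.29,0.01,0.29,0,0,0,0.53
-0.26,0.01,0.32,0,0,0,0.53
26 margin 0.025
[[ 1.19  0.21 -1.32  2.41  1.7   0.37 -0.27]
 [ 1.03  0.55 -1.21  2.38  1.95  0.52 -0.2 ]
 [ 1.07  0.55 -1.27  2.35  2.04  0.54 -0.26]
 [ 1.06  0.64 -1.3   2.3   2.23  0.65 -0.35]]
```

Call:
servo_tool(motion=[0.61,0.15,0.64,-0.33,0.16,-0.45,0.53,0.59,0.16,0.66,-0.33,0.16,-0.45,0.53,0.56,0.16,0.68,-0.33,0.16,-0.45,0.53])

```text
t: 16.75
eef_pos: [0.4693, -0.0605, 0.2184]
tool_rot: [0.326, 0.007, 0.945, -0.003]
contact_force: [-0.1, -0.1, 0.3]
gripper_width: 0.47
grasp_force: 0.0
```

```bash
python3 bp.py 1 2 .015;python3 - <<'E'
from plan import *
import cv2,fit
st()
I={}
for c in("side","scene","wrist"): I[c]=bot.read_camera(c)[:,:,::-1].copy();cv2.imwrite(f"pics/{c}4.png",I[c])
f=lambda im,u,v,w,h,s:cv2.resize(im[v:v+h,u:u+w],None,fx=s,fy=s,interpolation=cv2.INTER_CUBIC)
top=np.hstack([f(I["side"],210,160,130,100,3),f(I["scene"],230,170,130,100,3)])
cv2.imwrite("pics/m4.png",np.vstack([top,f(I["wrist"],150,100,260,100,3)]))
p=np.load("p2.npy");p[1]+=.001;fit.K["wrist"]=bot.get_calibration("wrist")
print([fit.proj("wrist",fit.bail(p,78,y)).round(1) for y in(-30,0,30)])
E
```

```text
0,0.01,0.75,0,0,0,0.53,0,0.01,0.75,0,0,0,0.53,0,0.01,0.75,0,0,0,0.53,0,0.01,0.75,0,0,0,0.53
4 margin 0.033
[[ 1.1   0.43 -1.25  2.41  1.87  0.42 -0.17]]
t 16.75 tcp [ 0.4693 -0.0605  0.2184] z [ 0.616 -0.01  -0.788] y [ 0.016  1.    -0.   ] F [-0.1 -0.1  0.3] w 0.47 q [ 1.14  0.36 -1.26  2.42  1.83  0.36 -0.15]
[array([231.5, 266.8]), array([278. , 266.8]), array([324.4, 266.8])]
```

View pics/m4.png

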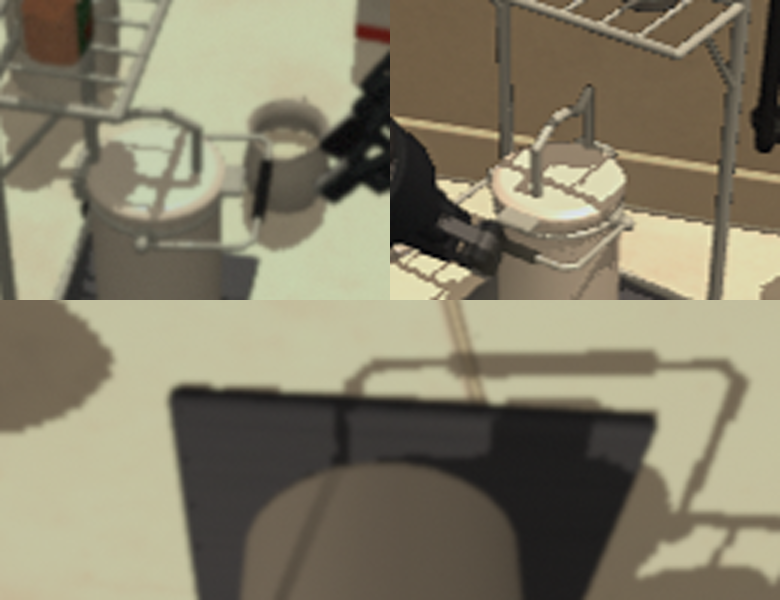

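Side and scene views: the fingers are in front of the sleeve and below bail level, and the lid is shut. I read the sleeve's row from the wrist picture numerically.

```bash
python3 - <<'E'
import cv2,numpy as np
g=cv2.imread("pics/wrist4.png",0)
for c in(245,278,310):print(c,[(r,int(g[r,c])) for r in range(244,292,2)])
for r in(264,268):print(r,[(c,int(g[r,c])) for c in list(range(222,246,3))+list(range(312,336,3))])
E
```

```text
245 [(244, 99), (246, 99), (248, 99), (250, 98), (252, 99), (254, 99), (256, 99), (258, 99), (260, 88), (262, 32), (264, 5), (266, 7), (268, 12), (270, 14), (272, 15), (274, 18), (276, 58), (278, 112), (280, 97), (282, 82), (284, 82), (286, 83), (288, 83), (290, 83)]
278 [(244, 86), (246, 85), (248, 87), (250, 85), (252, 86), (254, 86), (256, 86), (258, 86), (260, 77), (262, 28), (264, 7), (266, 7), (268, 10), (270, 13), (272, 16), (274, 20), (276, 53), (278, 81), (280, 86), (282, 71), (284, 58), (286, 82), (288, 109), (290, 132)]
310 [(244, 81), (246, 81), (248, 80), (250, 81), (252, 81), (254, 80), (256, 81), (258, 80), (260, 72), (262, 25), (264, 4), (266, 4), (268, 9), (270, 12), (272, 15), (274, 18), (276, 39), (278, 68), (280, 80), (282, 81), (284, 82), (286, 81), (288, 81), (290, 78)]
264 [(222, 47), (225, 46), (228, 46), (231, 17), (234, 4), (237, 6), (240, 5), (243, 5), (312, 5), (315, 4), (318, 6), (321, 8), (324, 7), (327, 42), (330, 48), (333, 48)]
268 [(222, 48), (225, 47), (228, 40), (231, 7), (234, 4), (237, 8), (240, 11), (243, 10), (312, 10), (315, 7), (318, 7), (321, 8), (324, 6), (327, 27), (330, 47), (333, 48)]
```

Call:
servo_tool(motion=[0,0,0.75,0,0,0,0.53,0,0,0.75,0,0,0,0.53,0,0,0.75,0,0,0,0.53,0,0,0.75,0,0,0,0.53])

```text
t: 17.4
eef_pos: [0.5072, -0.0601, 0.1728]
tool_rot: [0.327, 0.008, 0.945, -0.004]
contact_force: [-0.3, 0.3, 0.1]
gripper_width: 0.467
grasp_force: 0.0
```

```bash
python3 -c "
from plan import *;st()"; python3 bp.py 2 99 .012
```

```text
t 17.4 tcp [ 0.5072 -0.0601  0.1728] z [ 0.618 -0.012 -0.786] y [ 0.018  1.    -0.002] F [-0.3  0.3  0.1] w 0.467 q [ 1.    0.59 -1.2   2.37  1.98  0.56 -0.22]
-0.29,-0.04,0,-0.02,0.02,0,0.53,-0.29,0,-0.27,0,0,0,0.53,-0.3,0,-0.23,0,-0.02,0,0.53,-0.26,0,-0.18,0,-0.16,0,0.53,-0.29,0,-0.14,0,-0.16,0,0.53
-0.3,0,-0.1,0,-0.16,0,0.53,-0.31,0,-0.05,0,-0.16,0,0.53,-0.32,0,0,0,-0.16,0,0.53,-0.32,0,0.05,0,-0.16,0,0.53,-0.31,0.01,0.1,0,-0.16,0,0.53
-0.3,0.01,0.14,0,-0.16,0,0.53,-0.38,0,0.01,0,-0.16,0,0.53,-0.28,0.01,0.24,0,-0.15,0,0.53,-0.31,0.01,0.26,0,0,0,0.53,-0.29,0.01,0.29,0,0,0,0.53
-0.26,0.01,0.32,0,0,0,0.53
16 margin 0.081
[[ 1.    0.58 -1.19  2.36  1.96  0.54 -0.19]
 [ 1.09  0.57 -1.3   2.35  2.11  0.58 -0.31]]
```

Call:
servo_tool(motion=[-0.3,0,0,0,0,0,0.53,-0.3,0,-0.27,0,0,0,0.53,-0.3,0,-0.23,0,0,0,0.53,-0.26,0,-0.18,0,-0.16,0,0.53,-0.3,0,-0.14,0,-0.16,0,0.53])

```text
t: 18.02
eef_pos: [0.5193, -0.0591, 0.204]
tool_rot: [0.35, 0.006, 0.937, -0.004]
contact_force: [-0.5, 0.1, -0.7]
gripper_width: 0.472
grasp_force: 0.4
```

Call:
servo_tool(motion=[-0.3,0,-0.1,0,-0.16,0,0.53,-0.3,0,-0.05,0,-0.16,0,0.53,-0.32,0,0,0,-0.16,0,0.53,-0.32,0,0.05,0,-0.16,0,0.53,-0.3,0,0.1,0,-0.16,0,0.53])

```text
t: 18.65
eef_pos: [0.5423, -0.0592, 0.2249]
tool_rot: [0.406, 0.006, 0.914, -0.003]
contact_force: [-0.0, 0.2, -0.0]
gripper_width: 0.47
grasp_force: 0.4
```

```bash
python3 bp.py 12 99 .012; python3 - <<'E'
from plan import *
import cv2
st()
I={}
for c in("side","scene"): I[c]=bot.read_camera(c)[:,:,::-1].copy();cv2.imwrite(f"pics/{c}5.png",I[c])
f=lambda im,u,v,w,h,s:cv2.resize(im[v:v+h,u:u+w],None,fx=s,fy=s,interpolation=cv2.INTER_CUBIC)
cv2.imwrite("pics/m5.png",np.hstack([f(I["side"],200,140,130,130,3),f(I["scene"],230,150,130,130,3)]))
E
```

```text
-0.33,-0.08,0.12,0.01,-0.17,0.02,0.53,-0.38,0,0.01,0,-0.16,0,0.53,-0.28,0.01,0.24,0,-0.15,0,0.53,-0.31,0.01,0.26,0,0,0,0.53,-0.29,0.01,0.29,0,0,0,0.53
-0.26,0.01,0.32,0,0,0,0.53
6 margin 0.086
[[ 1.09  0.61 -1.31  2.35  2.19  0.62 -0.35]]
t 18.65 tcp [ 0.5423 -0.0592  0.2249] z [ 0.741 -0.011 -0.671] y [ 0.014  1.    -0.001] F [-0.   0.2 -0. ] w 0.47 q [ 1.08  0.59 -1.3   2.35  2.15  0.6  -0.33]
```

View pics/m5.png

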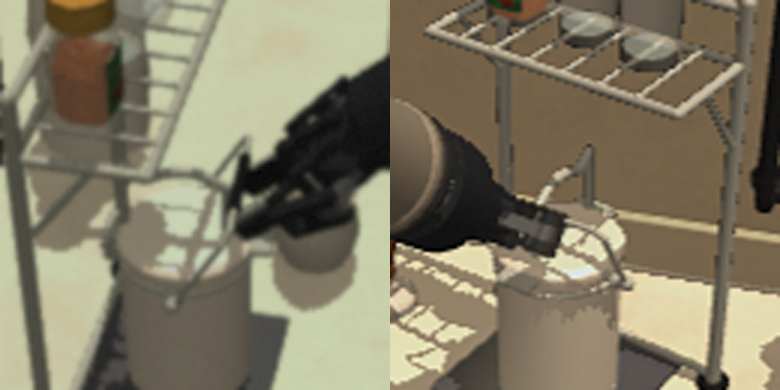

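Call:
servo_tool(motion=[-0.33,0,0.12,0,-0.17,0,0.53,-0.38,0,0,0,-0.16,0,0.53,-0.28,0,0.24,0,-0.15,0,0.53])

```text
t: 19.12
eef_pos: [0.559, -0.0595, 0.2338]
tool_rot: [0.437, 0.006, 0.9, -0.003]
contact_force: [-6.4, 0.6, -5.4]
gripper_width: 0.47
grasp_force: 4.3
```

```bash
python3 -c "
from plan import *;st()"; python3 bp.py 16 99 .008
```

```text
t 19.12 tcp [ 0.559  -0.0595  0.2338] z [ 0.786 -0.011 -0.619] y [ 0.013  1.    -0.001] F [-6.4  0.6 -5.4] w 0.47 q [ 1.08  0.63 -1.32  2.34  2.25  0.66 -0.38]
-0.24,-0.02,0.19,0,-0.01,0,0.53,-0.24,-0.02,0.19,0,-0.01,0,0.53,-0.24,-0.02,0.19,0,-0.01,0,0.53,-0.13,0,0.16,0,0,0,0.53,-0.13,0,0.16,0,0,0,0.53
5 margin 0.099
[[ 1.07  0.63 -1.31  2.33  2.24  0.65 -0.37]]
```

Call:
servo_tool(motion=[-0.24,0,0.2,0,0,0,0.53,-0.24,0,0.2,0,0,0,0.53,-0.24,0,0.2,0,0,0,0.53,-0.18,0,0.22,0,0,0,0.53])

```text
t: 19.62
eef_pos: [0.5839, -0.0598, 0.2382]
tool_rot: [0.437, 0.006, 0.9, -0.003]
contact_force: [-2.4, -0.0, -5.0]
gripper_width: 0.47
grasp_force: 3.1
```

```bash
python3 -c "
from plan import *;st()"
```

```text
t 19.62 tcp [ 0.5839 -0.0598  0.2382] z [ 0.786 -0.011 -0.618] y [ 0.013  1.    -0.001] F [-2.4 -0.  -5. ] w 0.47 q [ 1.04  0.64 -1.29  2.29  2.22  0.64 -0.34]
```

Call:
servo_tool(motion=[-0.16,0,0.22,0,0,0,0.53,-0.16,0,0.22,0,0,0,0.53])

```text
t: 19.88
eef_pos: [0.5967, -0.0599, 0.24]
tool_rot: [0.439, 0.006, 0.899, -0.004]
contact_force: [-7.3, 0.3, 1.5]
gripper_width: 0.47
grasp_force: 4.5
```

Call:
servo_tool(motion=[-0.15,0,0.22,0,0,0,0.53,-0.15,0,0.22,0,0,0,0.53])

```text
t: 20.12
eef_pos: [0.6019, -0.0595, 0.234]
tool_rot: [0.433, 0.006, 0.901, -0.002]
contact_force: [-15.9, 0.4, -11.0]
gripper_width: 0.471
grasp_force: 9.3
```

```bash
python3 - <<'E'
from plan import *
import cv2
st()
I={}
for c in("side","scene"): I[c]=bot.read_camera(c)[:,:,::-1].copy();cv2.imwrite(f"pics/{c}6.png",I[c])
f=lambda im,u,v,w,h,s:cv2.resize(im[v:v+h,u:u+w],None,fx=s,fy=s,interpolation=cv2.INTER_CUBIC)
cv2.imwrite("pics/m6.png",np.hstack([f(I["side"],200,140,130,130,3),f(I["scene"],230,150,130,130,3)]))
E
```

```text
t 20.12 tcp [ 0.6019 -0.0595  0.234 ] z [ 0.781 -0.009 -0.625] y [0.012 1.    0.001] F [-15.9   0.4 -11. ] w 0.471 q [ 1.    0.66 -1.25  2.25  2.2   0.63 -0.31]
```

View pics/m6.png

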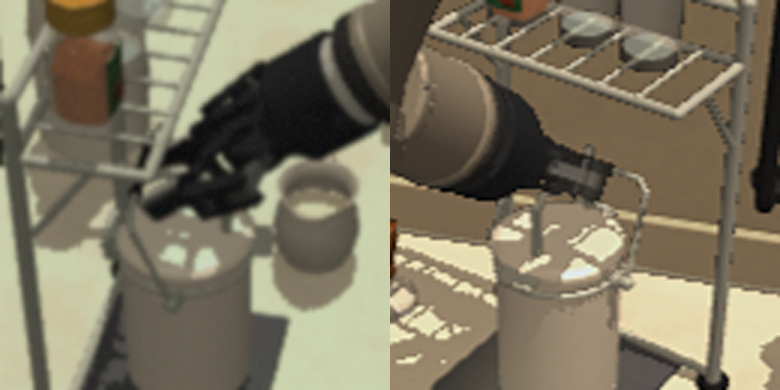

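```bash
python3 - <<'E'
from emit import *
o=bot.get_obs();q0=o["q"];p,r,_=jac(q0)
P=path(p,r,[(p+[-.06,0,-.003],r),(p+[-.11,0,.05],r)],v=.015)
H,n=emit(P,q0,.53);print(n,min((H-LO).min(),(HI-H).min()),H[-1].round(2))
E
```

```text
0.4,-0.01,-0.45,0,0,0,0.53,0.4,-0.01,-0.45,0,0,0,0.53,0.4,-0.01,-0.45,0,0,0,0.53,0.4,-0.01,-0.45,0,0,0,0.53,0.4,-0.01,-0.45,0,0,0,0.53
-0.1,-0.01,-0.72,0,0,0,0.53,-0.1,-0.01,-0.72,0,0,0,0.53,-0.1,-0.01,-0.72,0,0,0,0.53,-0.1,-0.01,-0.72,0,0,0,0.53,-0.1,-0.01,-0.72,0,0,0,0.53
10 -0.1361239842166535 [ 1.39  0.4  -1.55  2.43  2.17  0.45 -0.43]
```

Call:
servo_tool(motion=[0.4,0,-0.45,0,0,0,0.53,0.4,0,-0.45,0,0,0,0.53,0.4,0,-0.45,0,0,0,0.53,0.4,0,-0.45,0,0,0,0.53,0.4,0,-0.45,0,0,0,0.53])

```text
t: 20.85
eef_pos: [0.5451, -0.0593, 0.2345]
tool_rot: [0.438, 0.006, 0.899, -0.004]
contact_force: [0.1, -0.3, -1.0]
gripper_width: 0.466
grasp_force: 0.0
```

Call:
servo_tool(motion=[-0.1,0,-0.7,0,0,0,0.53,-0.1,0,-0.7,0,0,0,0.53,0,0,0,0,0,0,0.53])

```text
t: 21.22
eef_pos: [0.5256, -0.0593, 0.2552]
tool_rot: [0.438, 0.005, 0.899, -0.005]
contact_force: [0.8, 0.1, -0.3]
gripper_width: 0.47
grasp_force: 0.0
```

```bash
python3 - <<'E'
from plan import *
import cv2
st()
I={}
for c in("side","scene"): I[c]=bot.read_camera(c)[:,:,::-1].copy();cv2.imwrite(f"pics/{c}7.png",I[c])
f=lambda im,u,v,w,h,s:cv2.resize(im[v:v+h,u:u+w],None,fx=s,fy=s,interpolation=cv2.INTER_CUBIC)
cv2.imwrite("pics/m7.png",np.hstack([f(I["side"],200,140,130,130,3),f(I["scene"],230,150,130,130,3)]))
E
```

```text
t 21.23 tcp [ 0.5256 -0.0593  0.2552] z [ 0.787 -0.013 -0.616] y [ 0.014  1.    -0.004] F [ 0.8  0.1 -0.3] w 0.47 q [ 1.17  0.5  -1.37  2.39  2.25  0.57 -0.46]
```

View pics/m7.png

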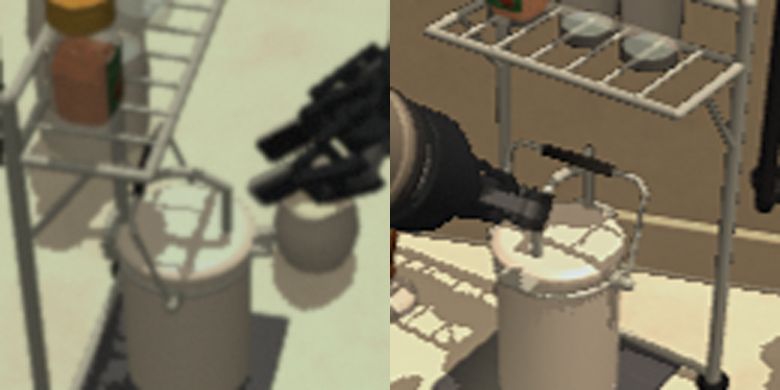

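The bail is now upright and over the bridge, with the sleeve at scene (292,203), and the robot is clear. I check its angle against the model.

```bash
python3 - <<'E'
import fit,numpy as np
p=np.load("p2.npy")
for t in(1.5,1.7,1.85,1.95):
    p[3]=t;print(t,fit.proj("scene",fit.bail(p,78,0)).round(1),"ends",fit.proj("scene",fit.bail(p,78,-30)).round(1),"side legs",fit.proj("side",fit.bail(p,60,58)).round(1))
print("meas sleeve",577/3+100,150+160/3,"right end",613/3+100,150+171/3)
E
```

```text
1.5 [284.7 207.8] ends [296.7 211.8] side legs [257.3 220.8]
1.7 [288.4 204.8] ends [300.4 208.6] side legs [251.5 220.4]
1.85 [291.1 203.3] ends [303.  207.1] side legs [247.2 220.6]
1.95 [292.8 202.8] ends [304.6 206.5] side legs [244.5 221.1]
meas sleeve 292.33333333333337 203.33333333333334 right end 304.33333333333337 207.0
```

The measured sleeve position matches 1.93–1.95 rad, so the bail is clamped. I hand in.

```bash
python3 -c "
from station import bot;print(bot.hand_in())"
```

```text
the job is handed in; nothing more can be done
None
```

The canister is closed: the lid is pressed shut, the bail is clamped over centre (measured at about 1.93–1.95 rad), and the job was handed in at about 21 s with the robot clear; the wrist force peaked near 102 N in one transient (limit 120 N), several joints briefly reached the ends of their ranges, and I planned around the rack and loose items but did not re-measure them at the end.

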